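# Clamp a bottle in the scraping cradle

## Robot

A 6-joint arm with a two-finger parallel gripper is mounted at the origin on the work surface. World frame = base frame: x ahead of the robot, y to its left, z up, the work surface at z = 0. Lengths are in mm, angles in rad, forces in N, time in s.
With the tool pointing down it reaches from about 375 to 975 mm from the base axis. Payload 3.8 kg.
Tool frame: the origin (TCP) lies at the very end of the fingers, on their centre line; the grasp point (between the pads) lies 19 mm behind it; x points along the fingers, z is the direction in which the jaws open and shut, and the axes are right-handed (so a half turn about x gives the same grasp; the last joint's range is limited). The gripper opens to 85 mm and grips with 20 to 120 N. Pads are 22 mm wide; open, the fingers measure 114 mm over their backs; the gripper's body (76 mm by 85 mm) begins 54 mm behind the grasp point. The pads swing forward as they close: fully open they stand 13 mm farther back than shut.
Start: joints at [-1.268, 0.264, 1.604, -0, 1.274, -0.037], TCP at [224.971, -636.401, 231.28] pointing down, gripper open.
Joint ranges: [-2.63, 2.63], [-0.94, 2.18], [0.31, 2.57], [-1.31, 4.45], [0, 2.66], [-2.55, 2.55]. Speed limits (rad/s): [2.57, 2.57, 3.14, 3.14, 3.14, 3.14].

## Interface

Orientations are given as a 3x3 rotation matrix whose columns are the frame's x, y, z axes.
In Python, from station import * gives the robot as it stands.
- The arm moves only by the shell command python3 -m creep 'ROWS' [FORCE]. ROWS is a JSON object of lists of equal length, an entry for each row: "xyz": the shift along the tool's x, y, z in m, a list of three; "turn": the turn, a rotation vector about the tool's x, y, z in degrees, a list of three; "jaw": the gripper command: -1 is fully open, 1 is shut, values between are in proportion. In form: {"xyz": [[tx, ty, tz], ...], "turn": [[ax, ay, az], ...], "jaw": [jaw, ...]}. A call has 1 to 12 rows; each row shifts and turns the pose as measured when the row begins, along the tool's axes as they then stand; what a row does not reach is not made up. A row lasts 1/12 s, in which the tool goes at most 41.7 mm and 7.16 degrees, less where a joint would pass 70% of its speed; a pose out of reach is approached as far as the arm can. A call is refused whole if a number of a shift passes 0.0417 or a number of a turn 7.16, either way. A call with a gripper value outside its range is refused whole. The fingers move at their own pace and stop on an object; FORCE is the grip in N (left out, the last holds). Time passes only in rows, so rows that do not move let the fingers close. It gives the time, the measured TCP pose, the force and the opening at its end, in the units of the state.
- sense(): the state, without advancing time (a new reading comes with each control period).
- snapshot(name): name is "scene" or "top"; returns the picture (384x512x3 uint8, blue, green, red); there is no depth.
- camera_info(name): a dict with "fov_y" (degrees; the focal length in pixels is half the picture's height over the tangent of half this angle, whatever the lens; pixels are square), "cx", "cy" (the principal point, pixels), "dist_coeffs" ([k1, k2, p1, p2, k3] as OpenCV has them; the pictures are not rectified), "cam_to_world" (4x4, takes a point from camera to world coordinates). Camera axes: x right, y down, z forward; pixel columns grow to the right and rows downward; lengths in mm; the calibration is good to about 2 mm. A picture is of the moment at which its call begins. camera_info takes no time and is no camera call.
- finish_job(): hands the job in, once; it reports no verdict.
The state is a dict: "clock": time; "joint_positions": joint angles; "joint_vel": joint speeds; "joint_torque": joint torques, N m; "tcp_pos": TCP position; "tool_rot": TCP orientation; "contact_force": force on the tool from outside, world axes, zero at the start; "ft_torque": the same for the moment, N m; "gripper_width": finger opening in mm.
Only numpy, scipy, OpenCV 4.12 (cv2) and the standard library are available. Lean on these libraries where they do the work, as an engineer would, in place of code of your own. Each camera call takes 0.05 s, during which the arm holds its last target.

## Task

Clamp the clear bottle that lies in the steel tray into the cradle, ready to have its label scraped off: lay it gently in the two V-blocks and have it slide home along them until its base bears lightly on the rubber foot of the end stop - it is thin glass, so push it with less than 8 N. Then swing the strap over it and press the red tab down, only as far as it takes for the spring catch to snap over and hold it, and leave everything else where it stands.

Things in the scene. Friction and masses are not known exactly. Their poses are not given: they have to be found in the camera images.
- bottle: Clear uncapped glass bottle with a blank white paper label, lying in the tray; about 0.3 kg. Round body 52 mm wide, 180 mm long, then shoulder and neck, 250 mm in all. Origin: on its axis, mid-body. y runs along it to the base: flat base at y = +90 mm, round body from -90 to +90 mm. May be rolled about its axis. Slides in the V-blocks with 1.5 to 4 N of friction.
- bottle_mouth (a point): Centre of the bottle's mouth, a flat lip 30 mm wide at y = -160 mm of the bottle. Same axes as the bottle.
- tray: Stainless steel tray 300 x 180 mm, rim 22 mm high, fixed. Origin: centre of its underside, on the table; x along its length. A wire drainer along its middle holds the bottle's axis 30 mm above the table, along the tray's x; its base points to the tray's -x.
- cradle: Scraping cradle, fixed: 12 mm thick aluminium base plate 104 x 252 mm with two black rubber-lined 90 degree V-blocks (22 mm thick along y, 88 mm wide, tops 56 mm above the table) centred at y = -61 and y = +61 mm; 100 mm of free space for fingers between them. Origin: on the table, under the midpoint between the blocks; z up, y along the V towards the end stop.
- v_axis (a point): Point on the axis of a seated bottle, above the cradle's origin, 62 mm over the table; same axes as the cradle. A seated bottle's axis runs along y here, its base towards +y, 82 to 108 mm from this point when it just meets the stop.
- stop_bracket: End stop on the cradle: steel plate 64 mm wide, top 90 mm above the table. Origin: its inner face, on the V's axis, 145 mm from v_axis. A screw holds a round black rubber foot, 22 mm wide, towards the V (-y); its tip stands out 37 to 63 mm, as last left, not measured: feel or see it. The foot gives 1 mm per 3 N, up to 9 mm. Glass pushed on it with over 8 N counts as broken.
- strap (a joint): Angle (rad) of the clamp strap: 0 shut and caught, growing as it swings up and out; starts at 1.7 to 2.0. Stiff hinge (0.2 N m): it stays where left. Going down the spring catch resists from 0.14, the pad meets the bottle at 0.05; press the tab with 6 to 15 N slightly past 0 (-0.005 to -0.03) to catch. Released: caught rests at 0 (+-0.003), not caught springs back to 0.03 or more.
- strap_hinge (a point): Point on the hinge axis over the middle of the strap's block: x = +50, y = -61, z = 66 mm in the cradle's frame, with the cradle's axes; the hinge axis runs along y. The strap is a steel band 24 mm wide, 3 mm thick, arched 38 mm above the hinge when shut. The catch stands on that block's other side, from x = -49 to -112 mm in the cradle's frame, up to 60 mm above the table.
- strap_tab (a point): Middle of the top (outer) face of the strap's red finger tab, 24 mm wide along the hinge; the tab's end is 21 mm beyond this point. 119 mm from the hinge towards the cradle's -x and 13 mm above it when shut (79 mm over the table). Turns with the strap: z is the tab's outward normal (up when shut), -x points to the tab's end. Push it over from behind, then press it from above.
- pad: The strap's sprung rubber pad, 30 x 22 mm, under the middle of its arch, pushing on the bottle's top over the block at y = -61 mm. Origin: middle of its lower face; z away from the bottle. Caught over a bottle it presses with about 10 N, and 3 N more per mm: 8 mm of tab travel past 0 makes about 20 N, at which the glass counts as broken.
- spare0: Bystander: upright clear bottle with a white cap, 52 mm wide, 254 mm tall, standing on the grey turntable at the near left. Origin: centre of its underside.
- spare1: Bystander: upright clear bottle with a black cap, 52 mm wide, 254 mm tall, standing on the grey turntable at the near left. Origin: centre of its underside.
- spare2: Bystander: upright clear bottle with a brass cap, 52 mm wide, 254 mm tall, standing on the grey turntable at the near left. Origin: centre of its underside.
- mug0: Bystander: blue ceramic mug, 80 mm wide, 92 mm tall, at the right. Origin: centre of its underside.
- mug1: Bystander: white ceramic mug, 80 mm wide, 92 mm tall, at the far left. Origin: centre of its underside.
- sieve: Bystander: round green plastic sieve with a handle, 200 mm wide, 55 mm tall, at the right. Origin: centre of its underside.
- scraper: Bystander: scraper with a steel blade 70 mm wide and a dark wooden handle, 200 mm long, lying flat at the far side. Origin: underside of its middle.
- turntable: Bystander, fixed: grey turntable 200 mm wide, 34 mm tall at its lip, at the near left, carrying the three capped bottles. Origin: centre of its underside.

How it is judged (in metres and radians):
On the way, in this order (a step that is already met when the one before it is completed fails the run):
1. the bottle lies in both V-blocks with its base bearing on the stop's rubber foot (x of bottle in the frame of cradle between -0.003 and 0.003 m and z of bottle in the frame of cradle between 0.059 and 0.065 m and y of bottle in the frame of cradle between -0.012 and 0.024 m and angle between the y axis of bottle and the y axis of cradle, either way round below 0.03 rad and contact force between bottle and stop_bracket above 0.3 N), for 0.2 s.
2. the strap is shut over the bottle, its pad pressing on the glass (value of joint strap below 0.015 rad and contact force between bottle and pad above 4 N), for 0.2 s.
At the end, for the whole second after the job is handed in: Bottle at rest in both V-blocks, base to the stop (axis within 3 mm and 0.03 rad of the V), base still bearing on the rubber foot (over 0.15 N); strap caught shut by itself (-0.01 to 0.015 rad), its pad pressing on the bottle (over 4 N); nothing touched (all of step 2 and x of bottle in the frame of cradle between -0.003 and 0.003 m and z of bottle in the frame of cradle between 0.059 and 0.065 m and y of bottle in the frame of cradle between -0.012 and 0.024 m and angle between the y axis of bottle and the y axis of cradle, either way round below 0.03 rad and value of joint strap above -0.01 rad and contact force between bottle and stop_bracket above 0.15 N and linear speed of bottle below 0.01 m/s and angular speed of bottle below 0.1 rad/s).
It fails at once if the bottle's base is pushed against the stop with more than 8 N (contact force between bottle and stop_bracket above 8 N).
It fails at once if the strap's pad is pressed on the glass with more than 20 N (contact force between bottle and pad above 20 N).
It fails at once if the bottle is dropped or rammed into the cradle (over 60 N in all) (contact force between bottle and cradle above 60 N).
It fails at once if a bystander is moved by more than 25 mm (distance of any of spare0, spare1, spare2, mug0, mug1, sieve, scraper from where it was at the start of the episode above 0.025 m).
It also fails if it takes over 72 s, if anything falls off the work surface, if the arm or the gripper's body presses on something with over 40 N, if the wrist force passes 120 N, or if a joint passes its speed limit or range.

## Working session

There is one attempt and no reset: what is moved stays moved. The work goes in short steps, Python scripts to look and compute and a shell command to move; the robot and the scene stay as the last step left them, time stands still between calls to the robot, and variables do not carry over. Pictures are saved under pics/ and viewed, and the job is handed in when it is done.

```bash
ls; mkdir -p pics
python3 - <<'E'
from station import *
import cv2
print(sense())
for n in("scene","top"):
    cv2.imwrite(f"pics/{n}0.png",snapshot(n)); print(n,camera_info(n))
E
```

```text
pics
{'clock': 0.0, 'joint_positions': array([-1.26792069e+00,  2.64754454e-01,  1.60540332e+00, -9.56190947e-06,
        1.27372582e+00, -3.68984659e-02]), 'joint_vel': array([ 2.77862551e-05,  6.22509505e-04,  1.11824459e-03, -2.88664358e-04,
        1.26030776e-03, -1.90585215e-03]), 'joint_torque': array([-1.14004251e-04, -5.15106690e+01, -3.67314327e+01,  2.72578673e-04,
        1.30484859e-02, -2.18256201e-05]), 'tcp_pos': array([ 224.73087493, -635.69029868,  229.94534474]), 'tool_rot': array([[-6.92035850e-04,  9.42829065e-01,  3.33275975e-01],
       [ 2.18393243e-03,  3.33276685e-01, -9.42826539e-01],
       [-9.99997376e-01,  7.53824452e-05, -2.28971439e-03]]), 'contact_force': array([-0.1402572 , -0.05150928,  0.35475327]), 'ft_torque': array([-0.03046692, -0.05536187, -0.02298037]), 'gripper_width': 85.3987762747781}
scene {'fov_y': 44.43858576707216, 'cx': 248.0613098602203, 'cy': 195.22937543071393, 'dist_coeffs': array([-0.06951669,  0.        ,  0.        ,  0.        ,  0.        ]), 'cam_to_world': array([[-6.75089070e-01,  5.60717468e-01, -4.79427439e-01,
         1.26141426e+03],
       [ 7.37711996e-01,  5.07817923e-01, -4.44861740e-01,
         6.76253845e+02],
       [-5.97990246e-03, -6.54000671e-01, -7.56470332e-01,
         1.28326465e+03],
       [ 0.00000000e+00,  0.00000000e+00,  0.00000000e+00,
         1.00000000e+00]])}
top {'fov_y': 51.48944554614469, 'cx': 257.40740695577654, 'cy': 190.54060868691323, 'dist_coeffs': array([-0.04272572,  0.        ,  0.        ,  0.        ,  0.        ]), 'cam_to_world': array([[ 8.58204018e-03, -9.99032004e-01,  4.31439768e-02,
         4.46158492e+02],
       [-9.99925039e-01, -8.19691655e-03,  9.09547328e-03,
        -2.39474356e+01],
       [-8.73302132e-03, -4.32188004e-02, -9.99027462e-01,
         1.44796838e+03],
       [ 0.00000000e+00,  0.00000000e+00,  0.00000000e+00,
         1.00000000e+00]])}
```

View pics/scene0.png

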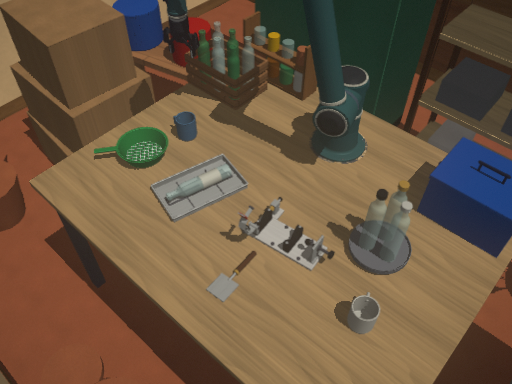

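View pics/top0.png

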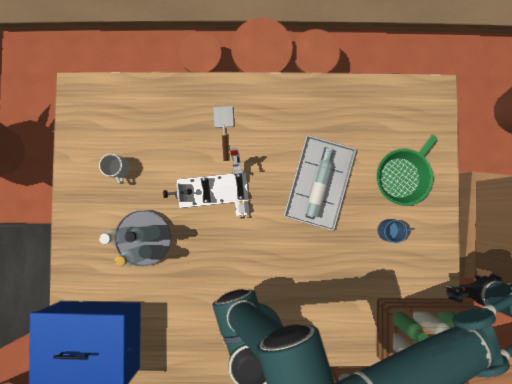

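Run:
```python
import cv2
t=cv2.imread("pics/top0.png");s=cv2.imread("pics/scene0.png")
cv2.imwrite("pics/z1.png",cv2.resize(t[135:225,155:275],None,fx=6.6,fy=6.6,interpolation=cv2.INTER_CUBIC))
cv2.imwrite("pics/z2.png",cv2.resize(s[190:275,225:345],None,fx=6.6,fy=6.6,interpolation=cv2.INTER_CUBIC))
cv2.imwrite("pics/z3.png",cv2.resize(t[130:235,275:365],None,fx=5.6,fy=5.6,interpolation=cv2.INTER_CUBIC))
```

```text
(no output)
```

View pics/z1.png

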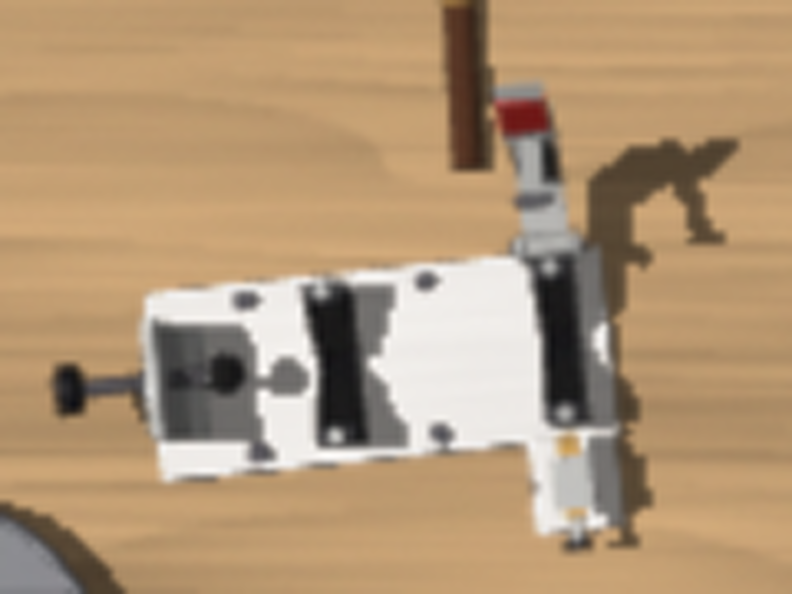

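View pics/z2.png

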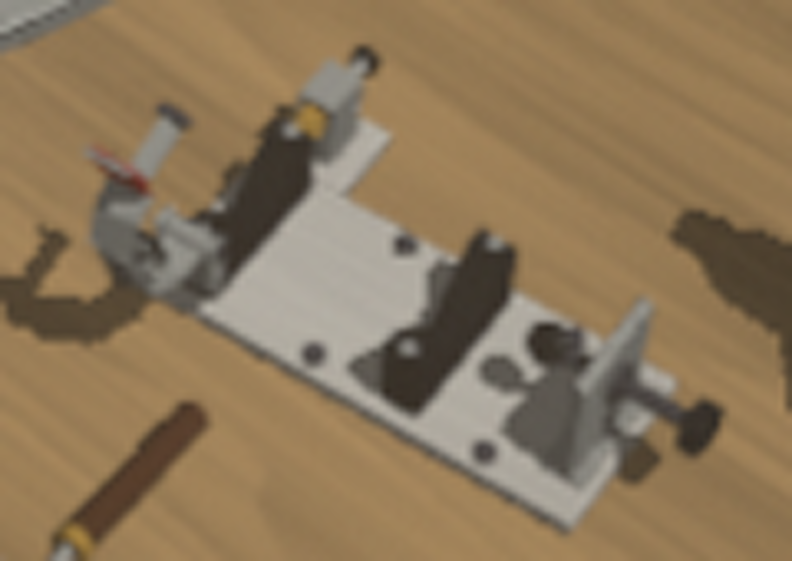

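View pics/z3.png

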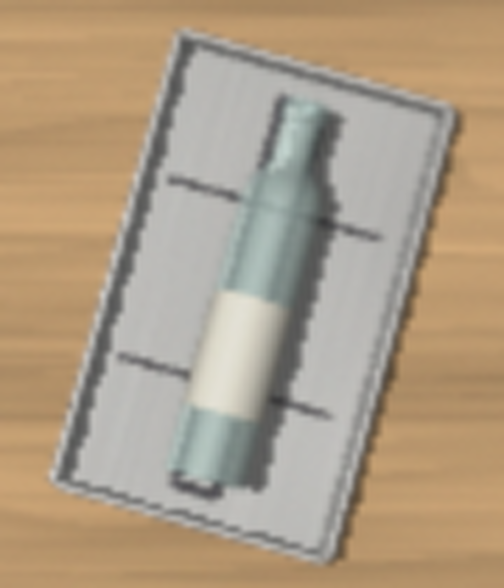

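The scene view and top zoom show the bottle at about top px (317,182), mouth at the far end and base at the near left. The cradle is at (210,190) with the stop towards +y. The strap leans out on the far side with its red tab at (234,152). Next I fit the poses.

```bash
cat > h.py <<'E'
import numpy as np, cv2
from station import camera_info
from scipy.optimize import least_squares
def cam(n):
    c=camera_info(n); f=192/np.tan(np.radians(c["fov_y"]/2))
    K=np.array([[f,0,c["cx"]],[0,f,c["cy"]],[0,0,1]]); T=np.array(c["cam_to_world"]); W=np.linalg.inv(T)
    return K,np.array(c["dist_coeffs"]),T,W
C={n:cam(n) for n in("scene","top")}
def proj(n,P):
    K,d,T,W=C[n]; r=cv2.Rodrigues(W[:3,:3])[0]
    return cv2.projectPoints(np.asarray(P,float).reshape(-1,1,3),r,W[:3,3],K,d)[0].reshape(-1,2)
def back(n,uv,z):
    K,d,T,W=C[n]; p=cv2.undistortPoints(np.asarray(uv,float).reshape(-1,1,2),K,d).reshape(-1,2)
    r=np.c_[p,np.ones(len(p))]@T[:3,:3].T; o=T[:3,3]
    return o+r*((z-o[2])/r[:,2:3])
def zm(uv,f,x0,y0): return (np.asarray(uv,float)+.5)/f-.5+np.array([x0,y0])
def c2w(p,P):
    a=p[2];R=np.array([[np.cos(a),-np.sin(a),0],[np.sin(a),np.cos(a),0],[0,0,1]])
    return np.asarray(P,float)@R.T+np.array([p[0],p[1],0])
E
python3 - <<'E'
from h import *
# tray rim (top edges z=22), mouth/base
tr=zm([(183,33),(455,107),(333,558),(57,482)],5.6,275,130)
w=back("top",tr,22); print("tray",w.round(1),w.mean(0).round(1),np.linalg.norm(np.diff(w,axis=0),axis=1))
# bottle silhouettes at axis height 30
b=zm([(303,100),(212,482), (253,170),(328,190),(172,465),(248,488),(208,413),(255,292)],5.6,275,130)
print("bot",back("top",b,30).round(1))
w2=back("top",b[:2],30); print(np.linalg.norm(w2[0]-w2[1]),np.degrees(np.arctan2(*(w2[1]-w2[0])[[1,0]])))
# cradle rough
e=zm([(148,296),(525,258),(162,480),(525,445)],6.6,155,135)
w=back("top",e,12);print("plate",w.round(1))
bl=zm([(335,362),(562,340)],6.6,155,135); w=back("top",bl,45);print("blocks",w.round(1),np.linalg.norm(w[0]-w[1]))
E
```

```text
tray [[ 708.  -189.2   22. ]
 [ 661.6 -364.5   22. ]
 [ 371.7 -285.9   22. ]
 [ 418.7 -109.5   22. ]] [ 540.  -237.3   22. ] [181.37864509 300.40623528 182.47945173]
bot [[ 664.  -265.1   30. ]
 [ 419.6 -207.4   30. ]
 [ 618.7 -233.1   30. ]
 [ 606.3 -281.1   30. ]
 [ 430.2 -182.    30. ]
 [ 416.  -230.3   30. ]
 [ 463.4 -204.8   30. ]
 [ 540.7 -234.5   30. ]]
251.10738565788773 166.71847016303397
plate [[546.1 281.1  12. ]
 [568.6  73.9  12. ]
 [445.2 271.7  12. ]
 [466.1  72.8  12. ]]
blocks [[509.2 172.9  45. ]
 [522.   51.4  45. ]] 122.1886735627541
```

```bash
cat > ov.py <<'E'
from h import *
import sys
def ov(p,tag,ti,si,foot=50,th=1.85):
    for n,f,(x0,y0,w,h) in(("top",ti,(155,135,120,90)),("scene",si,(225,190,120,85))):
        F=6.6; im=cv2.resize(cv2.imread(f)[y0:y0+h,x0:x0+w],None,fx=F,fy=F,interpolation=cv2.INTER_CUBIC)
        def L(P,c,close=True):
            q=((proj(n,c2w(p,P))-[x0,y0]+.5)*F-.5).round().astype(np.int32)
            cv2.polylines(im,[q],close,c,1)
        for y in(-61,61):
            for s in (-11,11): L([(-44,y+s,56),(-26,y+s,56),(0,y+s,25.2),(26,y+s,56),(44,y+s,56),(44,y+s,12),(-44,y+s,12)],(0,255,0))
        L([(-52,-88,12),(52,-88,12),(52,164,12),(-52,164,12)],(255,0,0))
        L([(-32,145,12),(-32,145,90),(32,145,90),(32,145,12)],(0,0,255))
        t=np.linspace(0,6.28,24); L(np.c_[11*np.cos(t),0*t+145-foot,62+11*np.sin(t)],(0,255,255))
        c,s=np.cos(th),np.sin(th)
        def S(a,b,y): return (50-a*c+b*s,y,66+a*s+b*c)
        L([S(98,13,-73),S(140,13,-73),S(140,13,-49),S(98,13,-49)],(255,0,255))
        cv2.imwrite(f"pics/{tag}_{n}.png",im)
if __name__=="__main__":
    a=list(map(float,sys.argv[2:7])); ov((a[0],a[1],np.radians(a[2])),sys.argv[1],"pics/top0.png","pics/scene0.png",a[3],a[4])
E
python3 ov.py ov1 514.5 112 6.1 50 1.85
```

```text
(no output)
```

View pics/ov1_top.png

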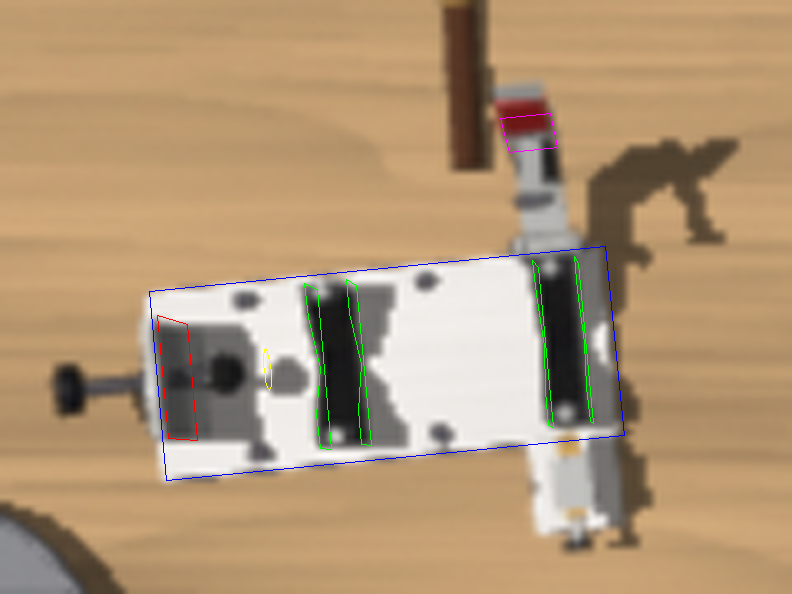

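View pics/ov1_scene.png

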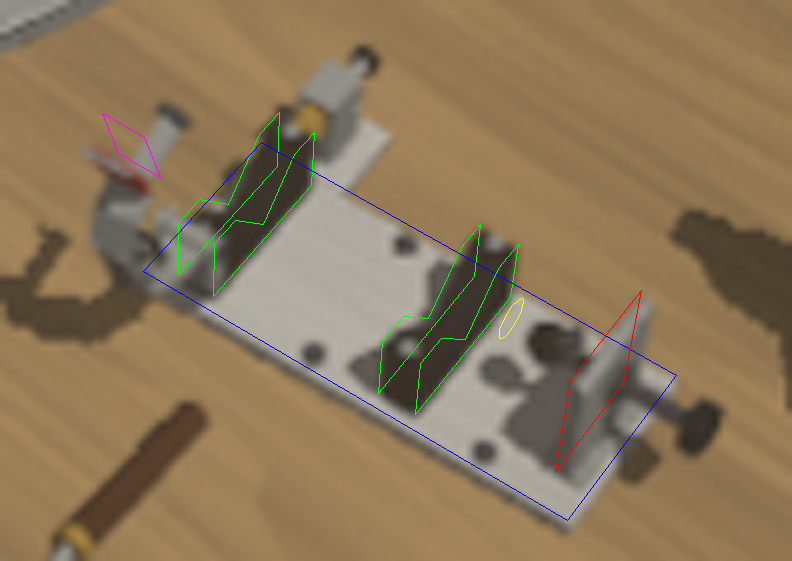

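```bash
python3 ov.py ov2 514 113.5 6.1 37 1.97
python3 - <<'E'
import cv2,numpy as np
cv2.imwrite("pics/ov2.png",np.vstack([cv2.imread("pics/ov2_top.png"),cv2.imread("pics/ov2_scene.png")])[:, :]) 
a=cv2.imread("pics/ov2_top.png")[60:520,0:700];b=cv2.imread("pics/ov2_scene.png")
cv2.imwrite("pics/ov2.png",cv2.resize(np.vstack([cv2.copyMakeBorder(a,0,0,0,92,0),b]),(600,600)) )
E
```

```text
(no output)
```

View pics/ov2_top.png

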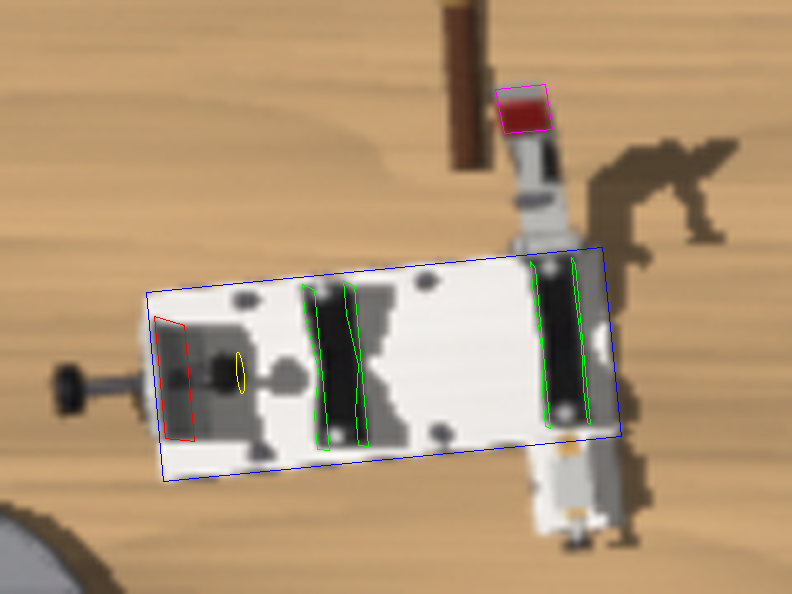

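View pics/ov2_scene.png

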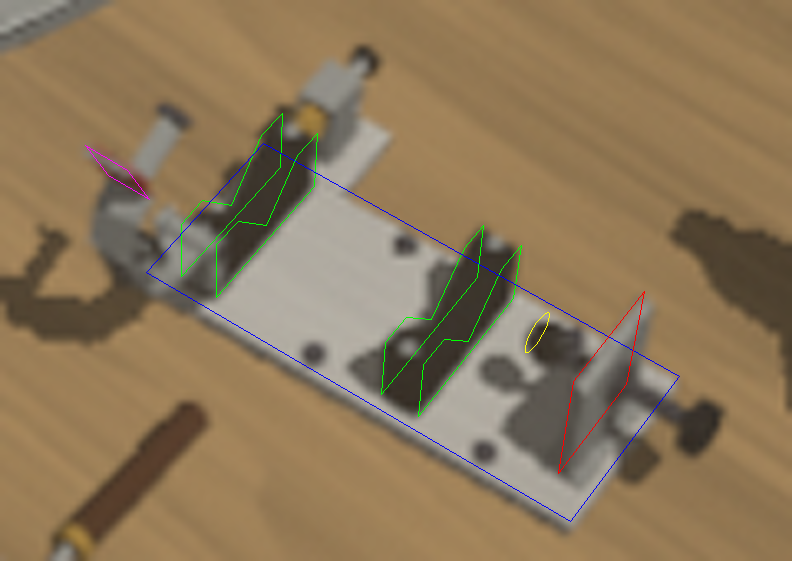

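```bash
python3 -m creep '{"xyz":[[0,0.033,-0.023],[0,0.033,-0.023],[0,0.033,-0.023],[0,0.033,-0.023],[0,0.033,-0.023],[0,0.033,-0.023],[0,0.033,-0.023],[0,0.033,-0.023],[0,0.033,-0.023],[0,0.033,-0.023],[0,0.033,-0.023],[0,0.033,-0.023]],"turn":[[0,0,0],[0,0,0],[0,0,0],[0,0,0],[0,0,0],[0,0,0],[0,0,0],[0,0,0],[0,0,0],[0,0,0],[0,0,0],[0,0,0]],"jaw":[-1,-1,-1,-1,-1,-1,-1,-1,-1,-1,-1,-1]}' 25
python3 -m creep '{"xyz":[[0,0,0],[0,0,0],[0,0,0],[0,0,0],[0,0,0],[0,0,0],[0,0,0],[0,0,0],[0,0,0],[0,0,0],[0,0,0],[0,0,0]],"turn":[[-7,0,0],[-7,0,0],[-7,0,0],[-7,0,0],[-7,0,0],[-7,0,0],[-7,0,0],[-7,0,0],[-7,0,0],[-7,0,0],[-7,0,0],[-7,0,0]],"jaw":[-1,-1,-1,-1,-1,-1,-1,-1,-1,-1,-1,-1]}' 25
```

```text
clock: 1.1
tcp_pos: [508.3, -234.6, 222.2]
tool_rot: [[-0.008, 0.948, 0.319], [0.007, 0.319, -0.948], [-1.0, -0.006, -0.009]]
contact_force: [1.2, -0.2, -0.3]
gripper_width: 85.3
clock: 2.1
tcp_pos: [510.1, -220.4, 214.9]
tool_rot: [[-0.018, -0.254, 0.967], [0.016, 0.967, 0.254], [-1.0, 0.02, -0.013]]
contact_force: [0.4, -0.1, 1.4]
gripper_width: 85.4
```

```bash
cat > go.py <<'E'
# usage: go.py x y z jawyaw_deg : remaining shift (tool axes, m) and turn (deg)
import sys,numpy as np
from scipy.spatial.transform import Rotation as R
from station import sense
s=sense();x,y,z,a=map(float,sys.argv[1:5]);a=np.radians(a)
Rt=np.array(s["tool_rot"]);zc=np.array([np.cos(a),np.sin(a),0]);xc=np.array([0,0,-1.]);yc=np.cross(zc,xc)
T=np.c_[xc,yc,zc]
p=np.array(s["tcp_pos"])
print("clock",round(s["clock"],2),"tcp",p.round(1),"F",np.round(s["contact_force"],2),"w",round(s["gripper_width"],1))
print("shift mm",(Rt.T@(np.array([x,y,z])-p)).round(1),"turn",np.degrees(R.from_matrix(Rt.T@T).as_rotvec()).round(1),"j",np.round(s["joint_positions"],2))
E
python3 go.py 515 -231 140 74.8
```

```text
clock 2.1 tcp [ 510.1 -220.4  214.9] F [ 0.43 -0.15  1.36] w 85.4
shift mm [ 74.6 -12.9   3.1] turn [-60.1  -0.1  -1.4] j [-0.46  0.07  1.86  0.01  1.23 -0.72]
```

```bash
python3 -m creep '{"xyz":[[0.008,0,0],[0.008,0,0],[0.008,0,0],[0.008,0,0],[0.008,0,0],[0.008,0,0],[0.008,0,0],[0.008,0,0],[0.008,0,0],[0,0,0]],"turn":[[-6.7,0,-0.15],[-6.7,0,-0.15],[-6.7,0,-0.15],[-6.7,0,-0.15],[-6.7,0,-0.15],[-6.7,0,-0.15],[-6.7,0,-0.15],[-6.7,0,-0.15],[-6.7,0,-0.15],[0,0,0]],"jaw":[-1,-1,-1,-1,-1,-1,-1,-1,-1,-1]}' 25
python3 go.py 515 -231 140 74.8
```

```text
clock: 2.93
tcp_pos: [505.5, -218.1, 135.3]
tool_rot: [[-0.008, -0.979, 0.202], [0.003, 0.202, 0.979], [-1.0, 0.009, 0.001]]
contact_force: [-0.0, 0.4, 0.2]
gripper_width: 85.3
clock 2.93 tcp [ 505.5 -218.1  135.3] F [-0.03  0.37  0.16] w 85.3
shift mm [ -4.8 -11.8 -10.7] turn [ 3.6  0.1 -0.5] j [-0.45  0.12  1.96 -0.    1.07 -1.82]
```

```bash
python3 -m creep '{"xyz":[[0,-0.006,-0.006],[0,-0.006,-0.005],[0,0,0],[0,0,0]],"turn":[[1.8,0,-0.2],[1.8,0,-0.2],[0,0,0],[0,0,0]],"jaw":[-1,-1,-1,-1]}' 25
python3 go.py 515 -231 14 74.8
python3 - <<'E'
from station import *
import cv2
im=snapshot("top");cv2.imwrite("pics/t1.png",cv2.resize(im[130:235,275:365],None,fx=5.6,fy=5.6,interpolation=cv2.INTER_CUBIC))
im=snapshot("scene");cv2.imwrite("pics/s1.png",cv2.resize(im[120:230,135:265],None,fx=5.4,fy=5.4,interpolation=cv2.INTER_CUBIC))
E
```

```text
clock: 3.27
tcp_pos: [515.1, -232.5, 134.9]
tool_rot: [[-0.002, -0.96, 0.279], [0.002, 0.279, 0.96], [-1.0, 0.003, 0.001]]
contact_force: [0.8, 1.2, 0.5]
gripper_width: 85.7
clock 3.27 tcp [ 515.1 -232.5  134.9] F [0.81 1.21 0.46] w 85.7
shift mm [120.9   0.2   1.3] turn [-1.   0.1 -0.2] j [-0.47  0.14  1.94  0.    1.07 -1.76]
```

View pics/s1.png

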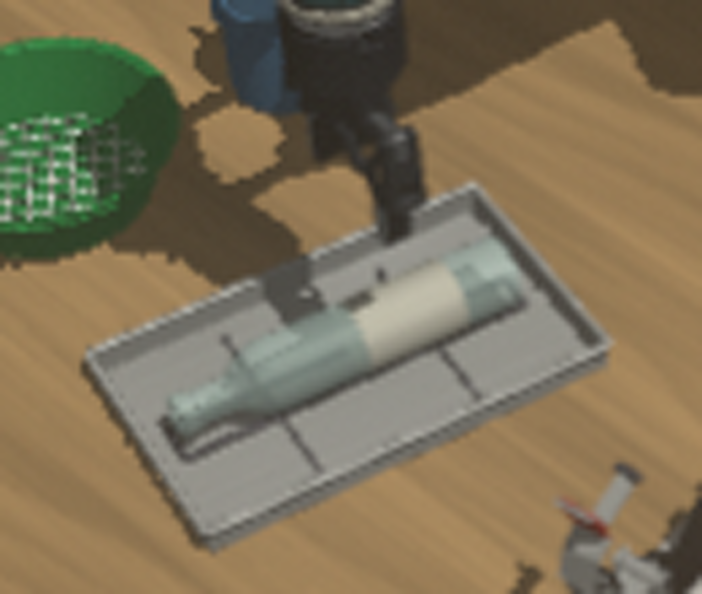

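Tray and bottle match the fit: wires at (460,370) and (310,450) px are well clear of the jaws. Descending.

```bash
python3 -m creep '{"xyz":[[0.015,0,0.001],[0.015,0,0],[0.015,0,0],[0.015,0,0],[0.015,0,0],[0.01,0,0],[0.008,0,0],[0,0,0]],"turn":[[-1,0,0],[0,0,0],[0,0,0],[0,0,0],[0,0,0],[0,0,0],[0,0,0],[0,0,0]],"jaw":[-1,-1,-1,-1,-1,-1,-1,-1]}' 25
python3 go.py 515 -231 14 74.8
```

```text
clock: 4.03
tcp_pos: [518.8, -232.3, 43.4]
tool_rot: [[0.006, -0.964, 0.265], [-0.002, 0.265, 0.964], [-1.0, -0.007, -0.0]]
contact_force: [-0.9, 0.2, -0.3]
gripper_width: 85.4
clock 4.03 tcp [ 518.8 -232.3   43.4] F [-0.91  0.17 -0.26] w 85.4
shift mm [29.3  4.2  0.2] turn [-0.1 -0.   0.4] j [-0.47  0.25  2.    0.    0.88 -1.77]
```

```bash
python3 -m creep '{"xyz":[[0.008,0.003,0],[0.008,0.001,0],[0.007,0,0],[0.005,0,0],[0,0,0]],"turn":[[0,0,0.4],[0,0,0],[0,0,0],[0,0,0],[0,0,0]],"jaw":[-1,-1,-1,-1,-1]}' 25
python3 go.py 515 -231 14 74.8
```

```text
clock: 4.45
tcp_pos: [516.2, -231.8, 14.8]
tool_rot: [[0.002, -0.964, 0.265], [-0.002, 0.265, 0.964], [-1.0, -0.002, -0.001]]
contact_force: [-0.6, 0.2, 0.2]
gripper_width: 85.5
clock 4.45 tcp [ 516.2 -231.8   14.8] F [-0.56  0.22  0.15] w 85.5
shift mm [0.8 1.4 0.5] turn [-0.2 -0.1  0.1] j [-0.47  0.29  2.02 -0.    0.83 -1.77]
```

```bash
python3 -m creep '{"xyz":[[0,0,0],[0,0,0],[0,0,0],[0,0,0],[0,0,0],[0,0,0],[0,0,0],[0,0,0]],"turn":[[0,0,0],[0,0,0],[0,0,0],[0,0,0],[0,0,0],[0,0,0],[0,0,0],[0,0,0]],"jaw":[0,0.2,0.5,1,1,1,1,1]}' 30
python3 go.py 515 -231 14 74.8
```

```text
clock: 5.12
tcp_pos: [517.5, -227.9, 16.2]
tool_rot: [[0.003, -0.963, 0.268], [0.005, 0.268, 0.963], [-1.0, -0.002, 0.006]]
contact_force: [0.3, -0.5, -2.7]
gripper_width: 50.6
clock 5.12 tcp [ 517.5 -227.9   16.2] F [ 0.3 -0.5 -2.7] w 50.6
shift mm [ 2.2  1.6 -3.6] turn [-0.3  0.3  0.1] j [-0.46  0.29  2.02  0.01  0.84 -1.77]
```

```bash
python3 -m creep '{"xyz":[[-0.003,0,0],[-0.006,0,0],[-0.01,0,0],[-0.015,0,0],[-0.02,0,0],[-0.02,0,0],[-0.02,0,0],[-0.02,0,0],[-0.02,0,0],[-0.015,0,0],[-0.005,0,0],[0,0,0]],"turn":[[0,0,0],[0,0,0],[0,0,0],[0,0,0],[0,0,0],[0,0,0],[0,0,0],[0,0,0],[0,0,0],[0,0,0],[0,0,0],[0,0,0]],"jaw":[1,1,1,1,1,1,1,1,1,1,1,1]}' 30
python3 go.py 515 113 170 6.1;python3 - <<'E'
from station import *
import cv2
im=snapshot("top");cv2.imwrite("pics/t2.png",cv2.resize(im[110:255,235:385],None,fx=4,fy=4,interpolation=cv2.INTER_CUBIC))
im=snapshot("scene");cv2.imwrite("pics/s2.png",cv2.resize(im[100:230,120:265],None,fx=4.4,fy=4.4,interpolation=cv2.INTER_CUBIC))
E
```

```text
clock: 6.12
tcp_pos: [513.5, -229.0, 181.7]
tool_rot: [[-0.001, -0.963, 0.269], [0.006, 0.269, 0.963], [-1.0, 0.002, 0.005]]
contact_force: [-0.7, -1.3, -3.7]
gripper_width: 51.6
clock 6.12 tcp [ 513.5 -229.   181.7] F [-0.71 -1.33 -3.74] w 51.6
shift mm [ 13.7  90.6 329.7] turn [68.3  0.2 -0.3] j [-0.47  0.09  1.9   0.01  1.15 -1.77]
```

View pics/t2.png

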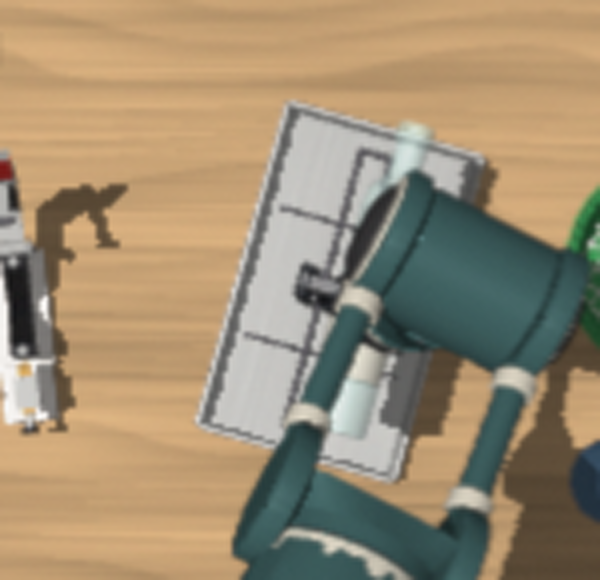

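View pics/s2.png

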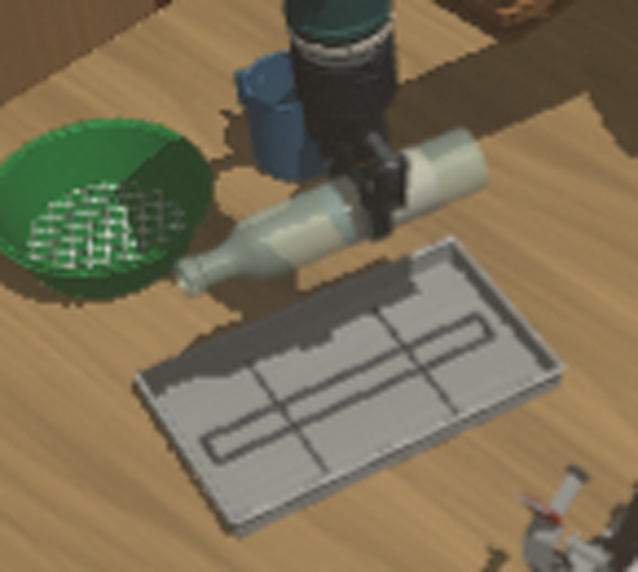

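Run:
```python
from h import *
from station import sense
s=sense();p=s["tcp_pos"];R=s["tool_rot"];yt=R[:,1]
c=p-R[:,0]*13.8
for off in (4,8,12):
  q=np.array([c+yt*(off-160),c+yt*(off-90),c+yt*(off+90)])
  print(off,"scene",((proj("scene",q)-[120,100]+.5)*4.4-.5).round(0).tolist(),"top",((proj("top",q)-[235,110]+.5)*4-.5).round(0).tolist())
```

```text
4 scene [[177.0, 282.0], [262.0, 246.0], [468.0, 159.0]] top [[418.0, 122.0], [395.0, 206.0], [333.0, 425.0]]
8 scene [[182.0, 280.0], [267.0, 244.0], [473.0, 157.0]] top [[417.0, 126.0], [393.0, 211.0], [332.0, 430.0]]
12 scene [[187.0, 278.0], [271.0, 242.0], [477.0, 155.0]] top [[416.0, 131.0], [392.0, 215.0], [330.0, 435.0]]
```

```bash
python3 -m creep '{"xyz":[[-0.005,0,0],[-0.005,0,0],[-0.005,0,0],[-0.005,0,0],[-0.005,0,0],[-0.005,0,0],[-0.005,0,0],[-0.005,0,0],[0,0,0],[0,0,0],[0,0,0],[0,0,0]],"turn":[[3,0,0],[6,0,0],[7,0,0],[7,0,0],[7,0,0],[7,0,0],[7,0,0],[7,0,0],[7,0,0],[5,0,0],[3,0,0],[0,0,0]],"jaw":[1,1,1,1,1,1,1,1,1,1,1,1]}' 30
python3 go.py 514.7 106 230 6.1
```

```text
clock: 7.22
tcp_pos: [499.8, -222.5, 197.1]
tool_rot: [[-0.04, -0.107, 0.993], [0.025, 0.994, 0.108], [-0.999, 0.029, -0.037]]
contact_force: [-0.2, -1.0, -3.6]
gripper_width: 50.9
clock 7.22 tcp [ 499.8 -222.5  197.1] F [-0.22 -1.03 -3.58] w 50.9
shift mm [-25.1 325.8  49.2] turn [ 0.1 -2.1 -1.7] j [-0.47  0.08  1.88  0.    1.23 -0.58]
```

```bash
python3 -m creep '{"xyz":[[-0.006,0.012,0.003],[-0.006,0.022,0.003],[-0.006,0.03,0.003],[-0.006,0.03,0.003],[-0.006,0.03,0.003],[-0.004,0.03,0.003],[0,0.03,0.003],[0,0.03,0.003],[0,0.03,0.003],[0,0.025,0.002],[0,0.015,0],[0,0,0]],"turn":[[0,-0.5,-0.4],[0,-0.5,-0.4],[0,-0.5,-0.4],[0,-0.5,-0.4],[0,0,0],[0,0,0],[0,0,0],[0,0,0],[0,0,0],[0,0,0],[0,0,0],[0,0,0]],"jaw":[1,1,1,1,1,1,1,1,1,1,1,1]}' 30
python3 go.py 514.7 106 200 6.1
```

```text
clock: 8.22
tcp_pos: [487.9, 82.1, 225.5]
tool_rot: [[-0.015, -0.123, 0.992], [0.01, 0.992, 0.123], [-1.0, 0.011, -0.014]]
contact_force: [-0.1, -0.4, -3.4]
gripper_width: 50.7
clock 8.22 tcp [487.9  82.1 225.5] F [-0.11 -0.36 -3.41] w 50.7
shift mm [25.3 20.1 29.9] turn [ 1.  -0.8 -0.6] j [ 0.11 -0.07  1.98  0.01  1.25 -0.02]
```

```bash
python3 -m creep '{"xyz":[[0.003,0.003,0.005],[0.006,0.005,0.008],[0.006,0.005,0.008],[0.006,0.005,0.006],[0.003,0.001,0.002],[0,0,0],[0,0,0]],"turn":[[0.5,-0.4,-0.3],[0.5,-0.4,-0.3],[0,0,0],[0,0,0],[0,0,0],[0,0,0],[0,0,0]],"jaw":[1,1,1,1,1,1,1]}' 30
python3 go.py 514.7 106 120 6.1
```

```text
clock: 8.8
tcp_pos: [515.9, 105.5, 196.0]
tool_rot: [[-0.002, -0.107, 0.994], [-0.002, 0.994, 0.107], [-1.0, -0.001, -0.002]]
contact_force: [-0.5, -0.3, -4.3]
gripper_width: 51.4
clock 8.8 tcp [515.9 105.5 196. ] F [-0.47 -0.26 -4.3 ] w 51.4
shift mm [76.   0.7 -0.9] turn [ 0.  -0.1  0.1] j [ 0.16  0.01  1.96 -0.    1.18  0.05]
```

```bash
python3 -m creep '{"xyz":[[0.005,0,0],[0.01,0,0],[0.012,0,0],[0.012,0,0],[0.012,0,0],[0.012,0,0],[0.012,0,0],[0.01,0,0],[0.008,0,0],[0.004,0,0],[0,0,0],[0,0,0]],"turn":[[0,0,0],[0,0,0],[0,0,0],[0,0,0],[0,0,0],[0,0,0],[0,0,0],[0,0,0],[0,0,0],[0,0,0],[0,0,0],[0,0,0]],"jaw":[1,1,1,1,1,1,1,1,1,1,1,1]}' 30
python3 go.py 514.7 106 75 6.1;python3 - <<'E'
from station import *
import cv2
im=snapshot("top");cv2.imwrite("pics/t3.png",im)
im=snapshot("scene");cv2.imwrite("pics/s3.png",im)
E
python3 - <<'E'
from ov import *
ov((514,113,np.radians(6.1)),"ov3","pics/t3.png","pics/s3.png",37,1.97)
E
```

```text
clock: 9.8
tcp_pos: [512.9, 101.9, 87.2]
tool_rot: [[-0.006, -0.103, 0.995], [-0.003, 0.995, 0.103], [-1.0, -0.002, -0.006]]
contact_force: [-0.6, 0.6, -1.7]
gripper_width: 51.1
clock 9.8 tcp [512.9 101.9  87.2] F [-0.62  0.6  -1.65] w 51.1
shift mm [12.2  3.9  2.3] turn [-0.2 -0.4  0.1] j [ 0.15  0.12  2.06 -0.    0.97  0.05]
```

View pics/ov3_scene.png

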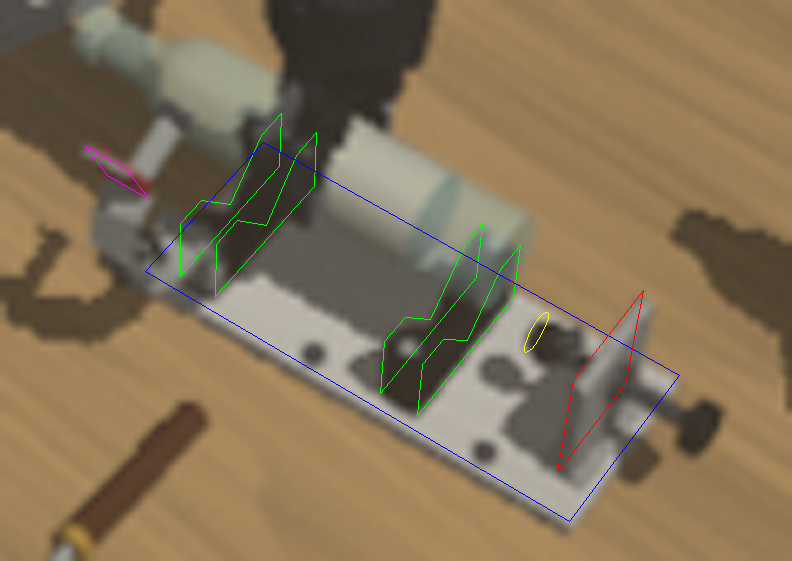

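View pics/ov3_top.png

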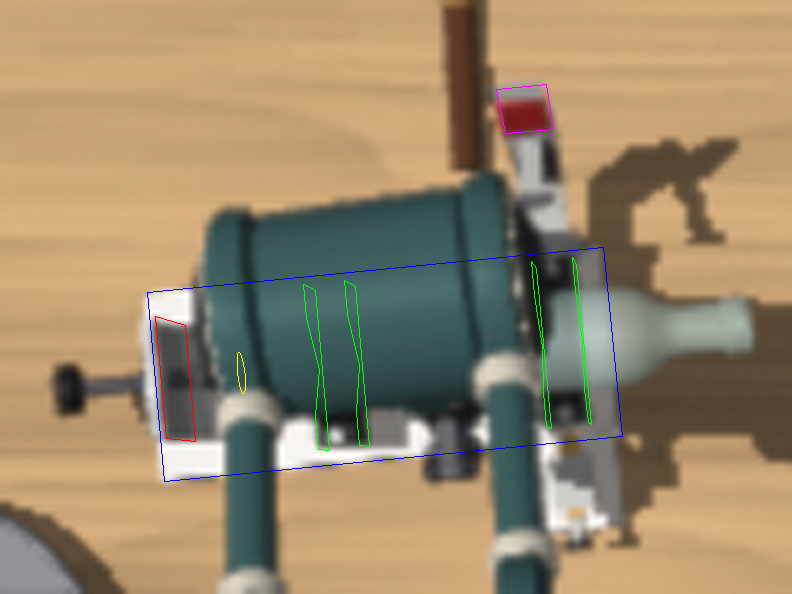

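Run:
```python
from h import *
from station import sense
s=sense();p=s["tcp_pos"];R=s["tool_rot"];yt=R[:,1];c=p-R[:,0]*13.8
print(back("top",zm([(752,326)],6.6,155,135),101).round(1))
for off in (6,10): 
  q=np.array([c+yt*(off-160),c+yt*(off+90),c+yt*(off+90)+[0,0,26],c+yt*(off+90)-[0,0,26],c+yt*(off-160)+[0,0,15],c+yt*(off-160)-[0,0,15]])
  print(off,q[0].round(1),"scene",((proj("scene",q)-[225,190]+.5)*6.6-.5).round(0).tolist(),"top",((proj("top",q)-[155,135]+.5)*6.6-.5).round(0).tolist())
```

```text
[[526.9 -49.1 101. ]]
6 [529.3 -51.1 102. ] scene [[85.0, 23.0], [504.0, 258.0], [508.0, 225.0], [500.0, 291.0], [85.0, 3.0], [86.0, 42.0]] top [[756.0, 321.0], [272.0, 368.0], [263.0, 365.0], [280.0, 370.0], [757.0, 320.0], [755.0, 323.0]]
10 [528.8 -47.1 102. ] scene [[92.0, 26.0], [511.0, 262.0], [516.0, 229.0], [507.0, 295.0], [91.0, 7.0], [92.0, 46.0]] top [[748.0, 322.0], [264.0, 368.0], [255.0, 366.0], [272.0, 371.0], [749.0, 320.0], [748.0, 324.0]]
```

```bash
python3 -m creep '{"xyz":[[0.004,0.002,0.001],[0.005,0.002,0.001],[0.006,0,0],[0.005,0,0],[0.003,0,0],[0,0,0],[0,0,0]],"turn":[[0,-0.2,0],[0,-0.2,0],[0,0,0],[0,0,0],[0,0,0],[0,0,0],[0,0,0]],"jaw":[1,1,1,1,1,1,1]}' 30
python3 go.py 514.7 106 48 6.1
```

```text
clock: 10.48
tcp_pos: [517.7, 107.3, 65.1]
tool_rot: [[0.008, -0.103, 0.995], [-0.001, 0.995, 0.103], [-1.0, -0.002, 0.008]]
contact_force: [-0.7, 0.3, -2.9]
gripper_width: 50.6
clock 10.48 tcp [517.7 107.3  65.1] F [-0.7   0.3  -2.87] w 50.6
shift mm [17.1 -0.9 -3.2] turn [-0.2  0.5  0.1] j [ 0.16  0.15  2.07 -0.    0.91  0.06]
```

```bash
python3 -m creep '{"xyz":[[0.004,0,-0.002],[0.004,0,-0.001],[0.002,0,0],[0,0,0]],"turn":[[0,0.5,0],[0,0,0],[0,0,0],[0,0,0]],"jaw":[1,1,1,1]}' 30
python3 go.py 514.7 106 48 6.1
```

```text
clock: 10.82
tcp_pos: [514.6, 106.9, 54.2]
tool_rot: [[-0.001, -0.103, 0.995], [-0.002, 0.995, 0.103], [-1.0, -0.002, -0.001]]
contact_force: [0.6, -0.1, -3.6]
gripper_width: 50.5
clock 10.82 tcp [514.6 106.9  54.2] F [ 0.62 -0.15 -3.59] w 50.5
shift mm [ 6.2 -0.9  0. ] turn [-0.2 -0.1  0.1] j [ 0.16  0.17  2.08 -0.    0.9   0.06]
```

```bash
for i in 1 2; do python3 -m creep '{"xyz":[[0.0015,0,0],[0,0,0]],"turn":[[0,0,0],[0,0,0]],"jaw":[1,1]}' 30; done
```

```text
clock: 10.98
tcp_pos: [514.5, 106.8, 52.4]
tool_rot: [[-0.001, -0.103, 0.995], [-0.002, 0.995, 0.103], [-1.0, -0.002, -0.002]]
contact_force: [0.1, 0.6, -3.8]
gripper_width: 51.2
clock: 11.15
tcp_pos: [514.6, 106.8, 50.8]
tool_rot: [[-0.001, -0.103, 0.995], [-0.002, 0.995, 0.103], [-1.0, -0.002, -0.001]]
contact_force: [0.3, 0.3, -2.9]
gripper_width: 51.0
```

```bash
python3 -m creep '{"xyz":[[0.001,0,0],[0,0,0]],"turn":[[0,0,0],[0,0,0]],"jaw":[1,1]}' 30; python3 -m creep '{"xyz":[[0.001,0,0],[0,0,0]],"turn":[[0,0,0],[0,0,0]],"jaw":[1,1]}' 30
```

```text
clock: 11.32
tcp_pos: [514.8, 106.8, 50.0]
tool_rot: [[-0.001, -0.103, 0.995], [-0.002, 0.995, 0.103], [-1.0, -0.002, -0.001]]
contact_force: [0.4, -0.0, -3.8]
gripper_width: 50.7
clock: 11.48
tcp_pos: [515.0, 106.8, 49.0]
tool_rot: [[-0.0, -0.103, 0.995], [-0.002, 0.995, 0.103], [-1.0, -0.002, -0.0]]
contact_force: [-0.6, -0.4, -2.5]
gripper_width: 51.1
```

```bash
python3 -m creep '{"xyz":[[0.001,0,0],[0,0,0]],"turn":[[0,0,0],[0,0,0]],"jaw":[1,1]}' 30; python3 -m creep '{"xyz":[[0.001,0,0],[0,0,0]],"turn":[[0,0,0],[0,0,0]],"jaw":[1,1]}' 30
```

```text
clock: 11.65
tcp_pos: [515.4, 106.9, 48.3]
tool_rot: [[0.001, -0.103, 0.995], [-0.002, 0.995, 0.103], [-1.0, -0.002, 0.001]]
contact_force: [0.2, -0.1, -2.8]
gripper_width: 51.0
clock: 11.82
tcp_pos: [515.8, 106.9, 47.9]
tool_rot: [[0.001, -0.104, 0.995], [-0.002, 0.995, 0.104], [-1.0, -0.002, 0.001]]
contact_force: [-1.1, 0.5, -2.5]
gripper_width: 51.0
```

```bash
for i in 1 2 3; do :; done; python3 -m creep '{"xyz":[[0.001,0,0],[0,0,0]],"turn":[[0,0,0],[0,0,0]],"jaw":[1,1]}' 30; python3 -m creep '{"xyz":[[0.001,0,0],[0,0,0]],"turn":[[0,0,0],[0,0,0]],"jaw":[1,1]}' 30
```

```text
clock: 11.98
tcp_pos: [515.9, 106.8, 47.8]
tool_rot: [[0.001, -0.105, 0.994], [-0.002, 0.994, 0.105], [-1.0, -0.003, 0.001]]
contact_force: [-0.3, -0.3, -2.6]
gripper_width: 51.2
clock: 12.15
tcp_pos: [515.9, 106.8, 47.8]
tool_rot: [[0.001, -0.106, 0.994], [-0.003, 0.994, 0.106], [-1.0, -0.003, 0.001]]
contact_force: [-1.3, 0.1, -2.7]
gripper_width: 51.4
```

```bash
python3 -m creep '{"xyz":[[0,0.002,0],[0,0.002,0],[0,0.002,0],[0,0.002,0],[0,0.002,0]],"turn":[[0,0,0],[0,0,0],[0,0,0],[0,0,0],[0,0,0]],"jaw":[1,1,1,1,1]}' 30; python3 go.py 514 122 47.8 6.1
```

```text
clock: 12.57
tcp_pos: [514.9, 115.1, 47.6]
tool_rot: [[0.001, -0.107, 0.994], [-0.007, 0.994, 0.107], [-1.0, -0.007, 0.0]]
contact_force: [-1.1, -3.6, 0.6]
gripper_width: 51.1
clock 12.57 tcp [514.9 115.1  47.6] F [-1.12 -3.63  0.58] w 51.1
shift mm [-0.2  7.  -0.1] turn [0.  0.  0.4] j [ 0.18  0.18  2.08 -0.01  0.88  0.08]
```

```bash
python3 -m creep '{"xyz":[[0,0.0015,0],[0,0.0015,0],[0,0.0015,0]],"turn":[[0,0,0],[0,0,0],[0,0,0]],"jaw":[1,1,1]}' 30; python3 -m creep '{"xyz":[[0,0.0015,0]],"turn":[[0,0,0]],"jaw":[1]}' 30
```

```text
clock: 12.82
tcp_pos: [514.2, 119.7, 47.6]
tool_rot: [[0.001, -0.108, 0.994], [-0.008, 0.994, 0.108], [-1.0, -0.008, -0.0]]
contact_force: [-0.8, -4.9, 1.7]
gripper_width: 51.1
clock: 12.9
tcp_pos: [514.1, 120.9, 47.6]
tool_rot: [[0.001, -0.108, 0.994], [-0.008, 0.994, 0.108], [-1.0, -0.009, -0.0]]
contact_force: [-0.5, -8.1, 1.7]
gripper_width: 50.9
```

```bash
python3 -m creep '{"xyz":[[0,0,0]],"turn":[[0,0,0]],"jaw":[1]}' 30; python3 -c "
from station import *
for n in range(1):print(sense()['contact_force'],sense()['tcp_pos'])
import cv2
cv2.imwrite('pics/t4.png',snapshot('top'));cv2.imwrite('pics/s4.png',snapshot('scene'))"
python3 - <<'E'
from ov import *
ov((515,113,np.radians(6.1)),"ov4","pics/t4.png","pics/s4.png",37,1.97)
E
```

```text
clock: 12.98
tcp_pos: [514.1, 121.0, 47.6]
tool_rot: [[0.001, -0.108, 0.994], [-0.009, 0.994, 0.108], [-1.0, -0.009, -0.0]]
contact_force: [-0.9, -3.0, 0.7]
gripper_width: 51.3
[-0.88940904 -3.03291921  0.72690262] [514.10314534 120.98991484  47.5914398 ]
```

View pics/ov4_scene.png

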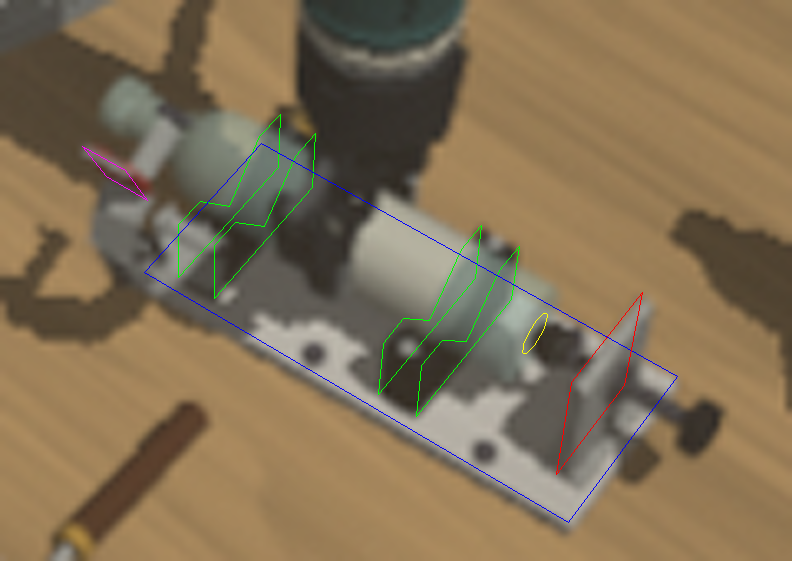

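```bash
python3 -m creep '{"xyz":[[0,0.0005,0]],"turn":[[0,0,0]],"jaw":[1]}' 30;  python3 -m creep '{"xyz":[[0,0.0005,0]],"turn":[[0,0,0]],"jaw":[1]}' 30; python3 -m creep '{"xyz":[[0,0,0]],"turn":[[0,0,0]],"jaw":[1]}' 30
```

```text
clock: 13.17
tcp_pos: [514.1, 121.1, 47.6]
tool_rot: [[0.001, -0.108, 0.994], [-0.009, 0.994, 0.108], [-1.0, -0.009, -0.0]]
contact_force: [0.3, -7.6, 1.7]
gripper_width: 51.2
clock: 13.25
tcp_pos: [514.1, 121.0, 47.6]
tool_rot: [[0.001, -0.108, 0.994], [-0.01, 0.994, 0.108], [-1.0, -0.01, -0.0]]
contact_force: [-0.8, -6.9, 1.1]
gripper_width: 51.0
clock: 13.33
tcp_pos: [514.1, 121.0, 47.6]
tool_rot: [[0.001, -0.108, 0.994], [-0.01, 0.994, 0.108], [-1.0, -0.01, -0.0]]
contact_force: [-1.1, -3.0, 1.1]
gripper_width: 51.1
```

```bash
python3 -m creep '{"xyz":[[0,0,0],[0,0,0],[0,0,0],[0,0,0]],"turn":[[0,0,0],[0,0,0],[0,0,0],[0,0,0]],"jaw":[-0.3,-0.4,-0.4,-0.4]}' 20; python3 -m creep '{"xyz":[[0,0,0],[0,0,0],[0,0,0]],"turn":[[0,0,0.4],[0,0,0.2],[0,0,0]],"jaw":[-0.4,-0.4,-0.4]}' 20
```

```text
clock: 13.67
tcp_pos: [515.9, 123.8, 48.1]
tool_rot: [[0.005, -0.105, 0.994], [-0.005, 0.994, 0.105], [-1.0, -0.006, 0.004]]
contact_force: [0.2, 0.6, -0.9]
gripper_width: 59.7
clock: 13.92
tcp_pos: [516.5, 124.9, 48.4]
tool_rot: [[0.005, -0.105, 0.994], [0.008, 0.994, 0.105], [-1.0, 0.007, 0.006]]
contact_force: [0.8, 0.6, 0.5]
gripper_width: 59.4
```

```bash
python3 -c "
from station import *
import cv2
cv2.imwrite('pics/t5.png',snapshot('top'));cv2.imwrite('pics/s5.png',snapshot('scene'))"
python3 - <<'E'
from ov import *
from h import *
p=(515,113,np.radians(6.1))
im=cv2.imread("pics/s5.png");F=12;x0,y0=285,210
z=cv2.resize(im[y0:y0+50,x0:x0+65],None,fx=F,fy=F,interpolation=cv2.INTER_CUBIC)
t=np.linspace(0,6.28,40)
for y,c in((98,(255,0,0)),(108,(0,0,255))):
    q=((proj("scene",c2w(p,np.c_[26*np.cos(t),0*t+y,62+26*np.sin(t)]))-[x0,y0]+.5)*F-.5).astype(np.int32); cv2.polylines(z,[q],True,c,1)
cv2.imwrite("pics/z5.png",z)
E
```

```text
(no output)
```

View pics/z5.png

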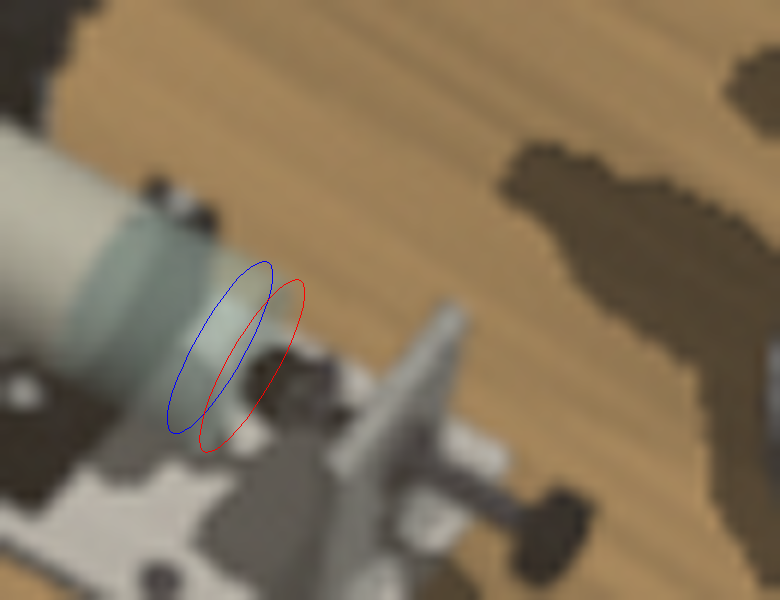

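```bash
python3 go.py 515.5 121 47.8 6.1; python3 -m creep '{"xyz":[[0,-0.003,0],[0,0,0],[0,0,0],[0,0,0]],"turn":[[0,0,-0.4],[0,0,0],[0,0,0],[0,0,0]],"jaw":[-0.4,-0.4,-0.4,-0.4]}' 20;python3 go.py 515.5 121 47.8 6.1
```

```text
clock 14.02 tcp [516.5 124.8  48.4] F [-0.1   0.28 -0.22] w 60.1
shift mm [ 0.6 -3.7 -1.4] turn [-0.1  0.3 -0.4] j [0.19 0.18 2.08 0.01 0.88 0.08]
clock: 14.35
tcp_pos: [516.8, 121.3, 48.3]
tool_rot: [[0.006, -0.105, 0.994], [-0.0, 0.995, 0.105], [-1.0, -0.001, 0.006]]
contact_force: [0.4, -0.2, 0.1]
gripper_width: 59.4
clock 14.35 tcp [516.8 121.3  48.3] F [ 0.37 -0.2   0.13] w 59.4
shift mm [ 0.5 -0.2 -1.3] turn [-0.1  0.3  0.1] j [ 0.18  0.18  2.08 -0.    0.88  0.08]
```

```bash
python3 -m creep '{"xyz":[[0,0,0],[0,0,0],[0,0,0],[0,0,0]],"turn":[[0,0,0],[0,0,0],[0,0,0],[0,0,0]],"jaw":[0,1,1,1]}' 20;python3 go.py 515.5 121 47.8 6.1
```

```text
clock: 14.68
tcp_pos: [514.1, 121.0, 48.2]
tool_rot: [[-0.0, -0.105, 0.994], [-0.001, 0.994, 0.105], [-1.0, -0.001, -0.0]]
contact_force: [-0.9, -0.5, 0.8]
gripper_width: 51.3
clock 14.68 tcp [514.1 121.   48.2] F [-0.89 -0.51  0.85] w 51.3
shift mm [ 0.4 -0.1  1.4] turn [-0.1 -0.   0.1] j [ 0.18  0.18  2.08 -0.    0.89  0.08]
```

```bash
python3 -m creep '{"xyz":[[0,0.0004,0]],"turn":[[0,0,0]],"jaw":[1]}' 20;python3 -m creep '{"xyz":[[0,0.0004,0]],"turn":[[0,0,0]],"jaw":[1]}' 20
```

```text
clock: 14.77
tcp_pos: [514.2, 121.0, 48.2]
tool_rot: [[0.0, -0.105, 0.994], [-0.002, 0.994, 0.105], [-1.0, -0.002, -0.0]]
contact_force: [-0.4, -3.9, 0.7]
gripper_width: 51.1
clock: 14.85
tcp_pos: [514.1, 121.0, 48.2]
tool_rot: [[-0.0, -0.106, 0.994], [-0.003, 0.994, 0.106], [-1.0, -0.003, -0.0]]
contact_force: [0.3, -3.8, 0.2]
gripper_width: 51.2
```

```bash
python3 -m creep '{"xyz":[[0,0.0006,0]],"turn":[[0,0,0]],"jaw":[1]}' 20
```

```text
clock: 14.93
tcp_pos: [514.1, 121.0, 48.2]
tool_rot: [[-0.0, -0.106, 0.994], [-0.004, 0.994, 0.106], [-1.0, -0.004, -0.001]]
contact_force: [-0.0, -4.5, 0.8]
gripper_width: 51.3
```

```bash
python3 -m creep '{"xyz":[[0,0.0008,0]],"turn":[[0,0,0]],"jaw":[1]}' 20;python3 -m creep '{"xyz":[[0,0.0008,0]],"turn":[[0,0,0]],"jaw":[1]}' 20
```

```text
clock: 15.02
tcp_pos: [514.1, 121.0, 48.2]
tool_rot: [[-0.0, -0.106, 0.994], [-0.005, 0.994, 0.106], [-1.0, -0.005, -0.001]]
contact_force: [0.3, -6.3, 0.9]
gripper_width: 51.2
clock: 15.1
tcp_pos: [514.1, 121.0, 48.2]
tool_rot: [[-0.0, -0.106, 0.994], [-0.007, 0.994, 0.106], [-1.0, -0.007, -0.001]]
contact_force: [-0.0, -5.0, 1.5]
gripper_width: 51.3
```

```bash
python3 -m creep '{"xyz":[[0,0,0],[0,0,0],[0,0,0],[0,0,0],[0,0,0]],"turn":[[0,0,0],[0,0,0],[0,0,0],[0,0,0],[0,0,0]],"jaw":[-0.2,-0.4,-0.6,-0.8,-0.8]}' 20;python3 go.py 515.5 121 160 6.1
```

```text
clock: 15.52
tcp_pos: [514.3, 122.4, 48.2]
tool_rot: [[0.0, -0.105, 0.994], [-0.004, 0.994, 0.105], [-1.0, -0.004, -0.0]]
contact_force: [0.5, -0.5, -0.0]
gripper_width: 77.0
clock 15.52 tcp [514.3 122.4  48.2] F [ 0.51 -0.48 -0.04] w 77.0
shift mm [-111.8   -2.     1. ] turn [-0.1 -0.   0.2] j [ 0.19  0.18  2.08 -0.01  0.89  0.09]
```

```bash
python3 -m creep '{"xyz":[[-0.01,0,0],[-0.02,0,0],[-0.03,0,0],[-0.03,0,0],[-0.03,0,0],[-0.03,0,0],[-0.03,0,0],[-0.02,0,0],[0,0,0],[0,0,0]],"turn":[[0,0,0],[0,0,0],[0,0,0],[0,0,0],[0,0,0],[0,0,0],[0,0,0],[0,0,0],[0,0,0],[0,0,0]],"jaw":[-0.8,-0.8,-0.8,0,1,1,1,1,1,1]}' 30;python3 go.py 676 69 250 6.1
python3 -c "
from station import *
import cv2
cv2.imwrite('pics/t6.png',snapshot('top'));cv2.imwrite('pics/s6.png',snapshot('scene'))"
python3 - <<'E'
from ov import *
ov((515,113,np.radians(6.1)),"ov6","pics/t6.png","pics/s6.png",37,1.97)
E
```

```text
clock: 16.35
tcp_pos: [512.0, 124.6, 262.2]
tool_rot: [[-0.001, -0.106, 0.994], [-0.002, 0.994, 0.106], [-1.0, -0.002, -0.001]]
contact_force: [0.2, 0.2, 0.6]
gripper_width: 0.0
clock 16.35 tcp [512.  124.6 262.2] F [0.15 0.23 0.59] w 0.0
shift mm [ 12.1 -72.7 157.2] turn [-0.  -0.1  0.1] j [ 0.19 -0.04  1.88 -0.    1.3   0.09]
```

View pics/ov6_scene.png

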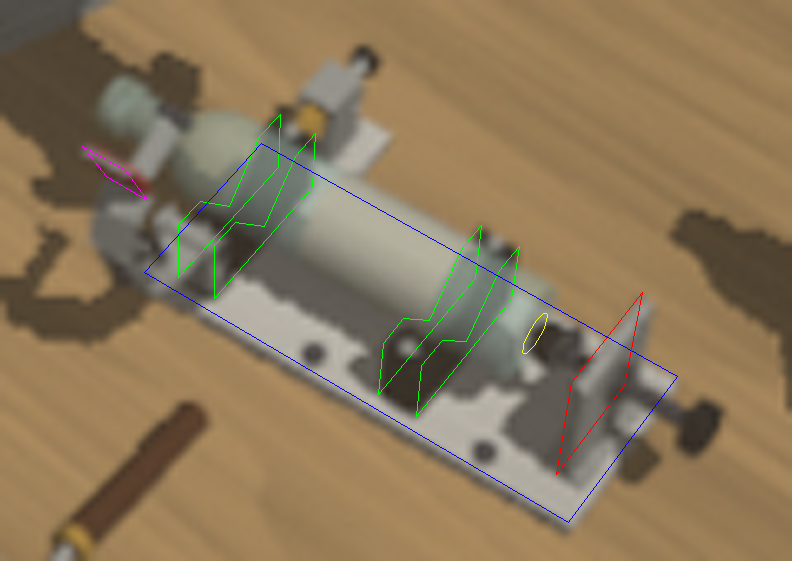

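```bash
python3 -m creep '{"xyz":[[0,0,0.02],[0,0,0.03],[0,0,0.035],[0,0,0.035],[0,-0.01,0.025],[0,-0.025,0.01],[0,-0.025,0],[0,-0.012,0],[0,0,0],[0,0,0]],"turn":[[0,0,0],[0,0,0],[0,0,0],[0,0,0],[0,0,0],[0,0,0],[0,0,0],[0,0,0],[0,0,0],[0,0,0]],"jaw":[1,1,1,1,1,1,1,1,1,1]}' 30;python3 go.py 676 69 150 6.1
```

```text
clock: 17.28
tcp_pos: [667.8, 67.8, 232.4]
tool_rot: [[-0.042, -0.108, 0.993], [-0.005, 0.994, 0.108], [-0.999, -0.0, -0.042]]
contact_force: [0.1, -0.2, 0.1]
gripper_width: 0.1
clock 17.28 tcp [667.8  67.8 232.4] F [ 0.11 -0.17  0.08] w 0.1
shift mm [81.9  0.3 11.8] turn [ 0.1 -2.4  0. ] j [ 0.07  0.28  1.58 -0.    1.32 -0.04]
```

```bash
python3 -m creep '{"xyz":[[0.01,0,0.004],[0.012,0,0.004],[0.015,0,0.004],[0.015,0,0],[0.012,0,0],[0.007,0,0],[0,0,0],[0,0,0]],"turn":[[0,-1.2,0],[0,-1.2,0],[0,0,0],[0,0,0],[0,0,0],[0,0,0],[0,0,0],[0,0,0]],"jaw":[1,1,1,1,1,1,1,1]}' 30;python3 go.py 676 69 150 6.1
```

```text
clock: 17.95
tcp_pos: [673.7, 76.1, 153.8]
tool_rot: [[-0.007, -0.112, 0.994], [0.003, 0.994, 0.112], [-1.0, 0.004, -0.006]]
contact_force: [0.4, -0.3, 0.0]
gripper_width: 0.2
clock 17.95 tcp [673.7  76.1 153.8] F [ 0.44 -0.33  0.04] w 0.2
shift mm [ 3.7 -7.3  1.5] turn [ 0.3 -0.4 -0.2] j [ 0.07  0.33  1.67  0.    1.15 -0.04]
```

```bash
python3 -m creep '{"xyz":[[-0.006,-0.004,-0.004],[-0.006,-0.004,-0.006],[-0.004,0,-0.006],[0,0,-0.006],[0,0,-0.004],[0,0,0]],"turn":[[0,-0.4,-0.2],[0.3,0,0],[0,0,0],[0,0,0],[0,0,0],[0,0,0]],"jaw":[1,1,1,1,1,1]}' 30;python3 -c "
from station import *
import cv2
cv2.imwrite('pics/t7.png',snapshot('top'));cv2.imwrite('pics/s7.png',snapshot('scene'))"
python3 - <<'E'
from ov import *
p=(515,113,np.radians(6.1))
ov(p,"ov7","pics/t7.png","pics/s7.png",37,1.97)
E
cat > cf.py <<'E'
from h import *
from station import sense
s=sense();q=s["tcp_pos"]-np.array([515,113,0]);a=np.radians(6.1)
R=np.array([[np.cos(a),np.sin(a),0],[-np.sin(a),np.cos(a),0],[0,0,1]])
print("t",round(s["clock"],2),"cradle tcp",(R@q).round(1),"F",(R@s["contact_force"]).round(2)); print(s["tool_rot"].round(3)[:,0])
E
python3 cf.py
```

```text
clock: 18.45
tcp_pos: [649.1, 64.5, 176.4]
tool_rot: [[0.01, -0.106, 0.994], [0.001, 0.994, 0.106], [-1.0, -0.0, 0.01]]
contact_force: [-0.1, 0.3, 0.7]
gripper_width: -0.1
t 18.55 cradle tcp [128.5 -62.4 176. ] F [-0.48 -0.22  0.27]
[ 0.009  0.001 -1.   ]
```

View pics/ov7_scene.png

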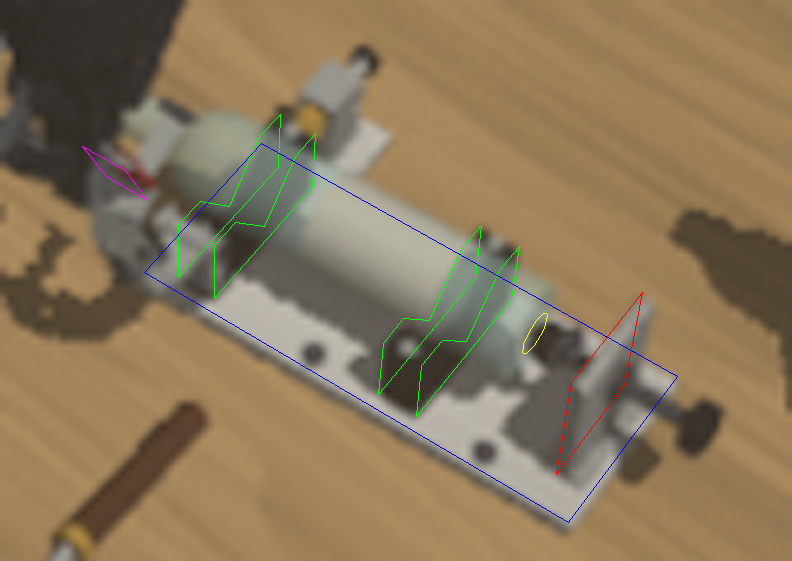

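```bash
python3 -m creep '{"xyz":[[0,0,-0.007],[0,0,-0.007],[0,0,-0.007],[0,0,-0.007],[0,0,-0.007],[0,0,-0.007],[0,0,-0.007]],"turn":[[0,0.3,0],[0,0,0],[0,0,0],[0,0,0],[0,0,0],[0,0,0],[0,0,0]],"jaw":[1,1,1,1,1,1,1]}' 30;python3 cf.py
```

```text
clock: 19.13
tcp_pos: [601.5, 59.3, 178.7]
tool_rot: [[0.014, -0.106, 0.994], [0.001, 0.994, 0.106], [-1.0, -0.001, 0.014]]
contact_force: [2.1, -0.3, 2.3]
gripper_width: 0.1
t 19.13 cradle tcp [ 80.3 -62.6 178.7] F [ 2.05 -0.54  2.26]
[ 0.014  0.001 -1.   ]
```

```bash
python3 -m creep '{"xyz":[[0.001,0,-0.008],[0.001,0,-0.008],[0.002,0,-0.008],[0.002,0,-0.008],[0.002,0,-0.008]],"turn":[[0,-0.5,0],[0,0,0],[0,0,0],[0,0,0],[0,0,0]],"jaw":[1,1,1,1,1]}' 30;python3 cf.py
cat > lk.sh <<'E'
python3 -c "
from station import *
import cv2,sys
for n,(x0,y0,w,h) in (('scene',(215,160,120,85)),('top',(200,130,80,100))):
    cv2.imwrite('pics/$1'+n+'.png',cv2.resize(snapshot(n)[y0:y0+h,x0:x0+w],None,fx=6,fy=6,interpolation=cv2.INTER_CUBIC))"
E
bash lk.sh a1
```

```text
clock: 19.55
tcp_pos: [555.9, 54.5, 168.5]
tool_rot: [[0.02, -0.106, 0.994], [0.001, 0.994, 0.106], [-1.0, -0.001, 0.02]]
contact_force: [1.1, 0.2, 1.7]
gripper_width: -0.2
t 19.55 cradle tcp [ 34.5 -62.5 168.5] F [1.09 0.05 1.7 ]
[ 0.02   0.001 -1.   ]
```

View pics/a1scene.png

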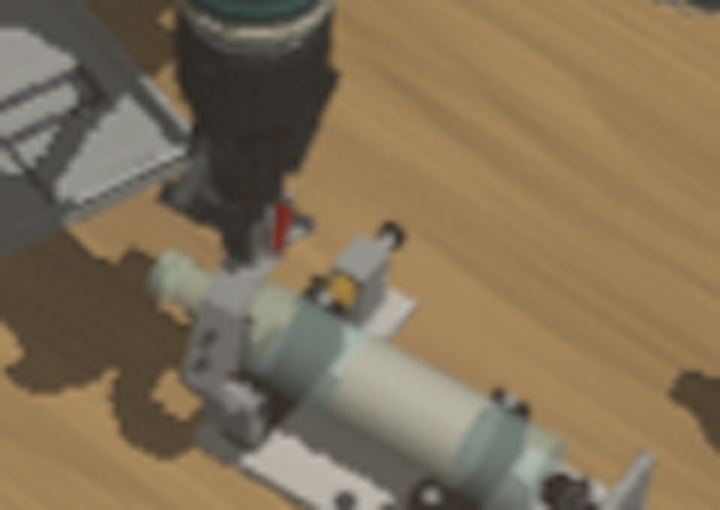

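```bash
python3 -m creep '{"xyz":[[-0.001,0,-0.007],[-0.001,0,-0.007],[-0.001,0,-0.007],[0,0,-0.007],[0.003,0,-0.007],[0.003,0,-0.007]],"turn":[[0,-0.5,0],[0,-0.5,0],[0,0,0],[0,0,0],[0,0,0],[0,0,0]],"jaw":[1,1,1,1,1,1]}' 30;python3 cf.py; bash lk.sh a2
```

```text
clock: 20.15
tcp_pos: [510.6, 49.8, 162.9]
tool_rot: [[0.038, -0.106, 0.994], [0.003, 0.994, 0.106], [-0.999, -0.001, 0.038]]
contact_force: [1.1, -0.1, 0.2]
gripper_width: -0.1
t 20.15 cradle tcp [-11.1 -62.4 162.9] F [ 1.03 -0.24  0.15]
[ 0.038  0.003 -0.999]
```

View pics/a2scene.png

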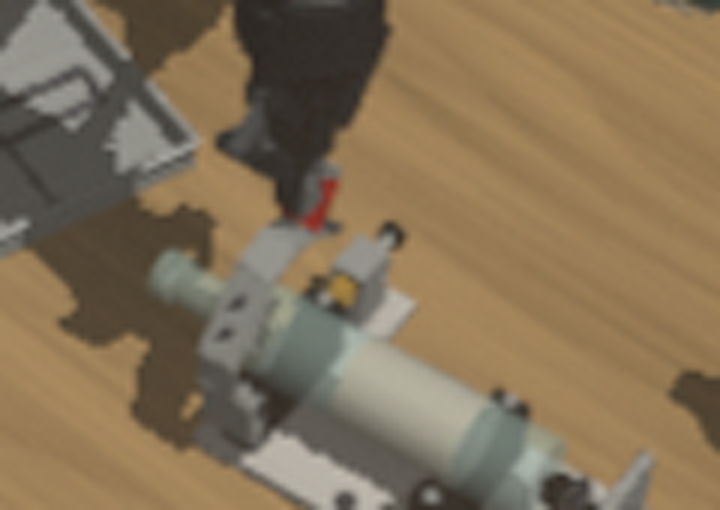

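```bash
python3 -m creep '{"xyz":[[0.004,0,-0.006],[0.005,0,-0.006],[0.006,0,-0.006],[0.007,0,-0.005]],"turn":[[0,0.6,0],[0,0.6,0],[0,0.6,0],[0,0.4,0]],"jaw":[1,1,1,1]}' 30;python3 cf.py; bash lk.sh a3
```

```text
clock: 20.58
tcp_pos: [486.6, 47.1, 139.8]
tool_rot: [[-0.003, -0.106, 0.994], [-0.001, 0.994, 0.106], [-1.0, -0.001, -0.003]]
contact_force: [-0.1, 0.1, 1.4]
gripper_width: 0.2
t 20.58 cradle tcp [-35.3 -62.5 139.8] F [-0.1   0.14  1.4 ]
[-0.003 -0.001 -1.   ]
```

View pics/a3scene.png

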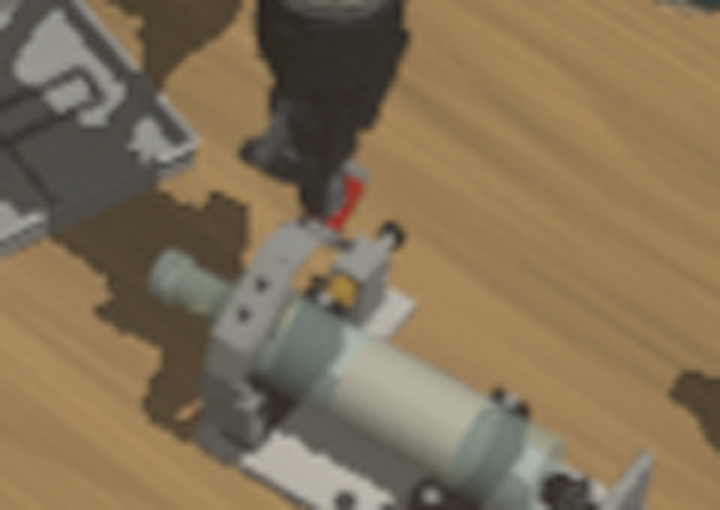

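```bash
python3 -m creep '{"xyz":[[0.006,0,-0.006],[0.006,0,-0.006],[0.006,0,-0.005],[0.006,0,-0.004]],"turn":[[0,0,0],[0,0,0],[0,0,0],[0,0,0]],"jaw":[1,1,1,1]}' 30;python3 cf.py; bash lk.sh a4
```

```text
clock: 21.02
tcp_pos: [464.3, 44.8, 113.0]
tool_rot: [[-0.003, -0.106, 0.994], [-0.001, 0.994, 0.106], [-1.0, -0.001, -0.003]]
contact_force: [0.1, 0.1, 1.3]
gripper_width: -0.0
t 21.02 cradle tcp [-57.6 -62.4 113. ] F [0.07 0.09 1.28]
[-0.003 -0.001 -1.   ]
```

View pics/a4scene.png

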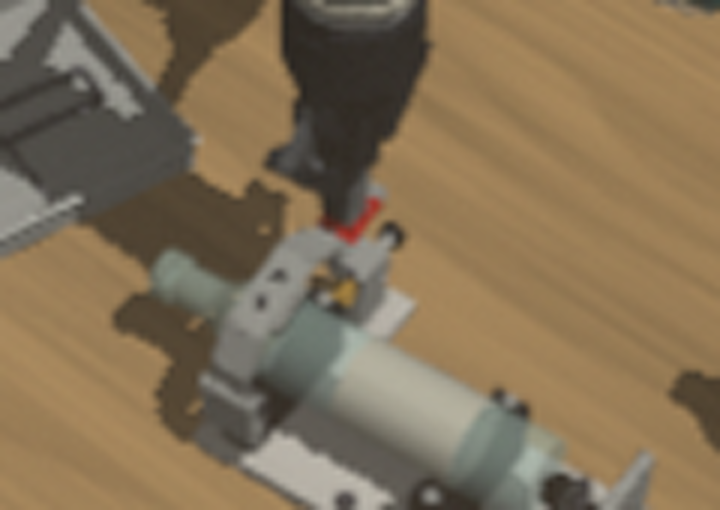

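```bash
python3 -m creep '{"xyz":[[0.004,0,-0.005],[0.004,0,-0.005],[0.003,0,-0.003],[0,0,0]],"turn":[[0,0,0],[0,0,0],[0,0,0],[0,0,0]],"jaw":[1,1,1,1]}' 30;python3 cf.py
```

```text
clock: 21.45
tcp_pos: [448.6, 43.2, 100.1]
tool_rot: [[-0.006, -0.106, 0.994], [-0.001, 0.994, 0.106], [-1.0, -0.0, -0.006]]
contact_force: [0.5, 0.4, -0.3]
gripper_width: 0.3
t 21.45 cradle tcp [-73.4 -62.4 100.1] F [ 0.52  0.39 -0.33]
[-0.006 -0.001 -1.   ]
```

Now small downward steps, watching force and height.

```bash
python3 -m creep '{"xyz":[[0.003,0,0.0015],[0.003,0,0.001],[0.002,0,0]],"turn":[[0,0,0],[0,0,0],[0,0,0]],"jaw":[1,1,1]}' 30;python3 cf.py;python3 -m creep '{"xyz":[[0.002,0,0],[0.002,0,0]],"turn":[[0,0,0],[0,0,0]],"jaw":[1,1]}' 30;python3 cf.py
```

```text
clock: 21.7
tcp_pos: [450.4, 43.3, 93.6]
tool_rot: [[-0.008, -0.106, 0.994], [-0.001, 0.994, 0.106], [-1.0, -0.001, -0.009]]
contact_force: [-5.1, -0.7, 12.1]
gripper_width: -0.2
t 21.7 cradle tcp [-71.7 -62.4  93.6] F [-5.15 -0.18 12.14]
[-0.008 -0.001 -1.   ]
clock: 21.87
tcp_pos: [450.1, 43.3, 92.1]
tool_rot: [[-0.011, -0.106, 0.994], [-0.002, 0.994, 0.106], [-1.0, -0.0, -0.012]]
contact_force: [-5.9, -0.9, 14.0]
gripper_width: 0.1
t 21.87 cradle tcp [-72.  -62.4  92.1] F [-5.92 -0.31 14.01]
[-0.011 -0.002 -1.   ]
```

```bash
python3 -m creep '{"xyz":[[0,0,0],[0,0,0]],"turn":[[0,0,0],[0,0,0]],"jaw":[1,1]}' 30;python3 cf.py; bash lk.sh a5
```

```text
clock: 22.03
tcp_pos: [450.5, 43.3, 93.0]
tool_rot: [[-0.012, -0.106, 0.994], [-0.002, 0.994, 0.106], [-1.0, -0.001, -0.012]]
contact_force: [-0.4, 0.3, 0.8]
gripper_width: -0.2
t 22.03 cradle tcp [-71.6 -62.4  93. ] F [-0.33  0.3   0.8 ]
[-0.012 -0.002 -1.   ]
```

View pics/a5scene.png

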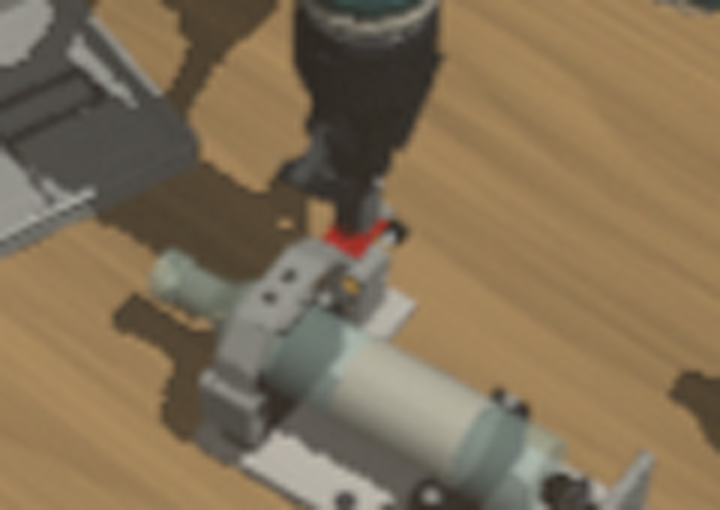

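```bash
python3 -m creep '{"xyz":[[0.0025,0,0],[0.0025,0,0],[0.0025,0,0]],"turn":[[0,0.3,0],[0,0.3,0],[0,0,0]],"jaw":[1,1,1]}' 30;python3 cf.py; python3 -m creep '{"xyz":[[0.0025,0,0],[0.0025,0,0]],"turn":[[0,0.2,0],[0,0,0]],"jaw":[1,1]}' 30;python3 cf.py
```

```text
clock: 22.38
tcp_pos: [450.0, 43.3, 89.2]
tool_rot: [[-0.026, -0.106, 0.994], [-0.003, 0.994, 0.106], [-1.0, -0.0, -0.027]]
contact_force: [-7.5, -1.1, 19.7]
gripper_width: -0.0
t 22.38 cradle tcp [-72.  -62.4  89.2] F [-7.53 -0.25 19.68]
[-0.026 -0.003 -1.   ]
clock: 22.55
tcp_pos: [449.8, 43.3, 88.0]
tool_rot: [[-0.033, -0.106, 0.994], [-0.004, 0.994, 0.106], [-0.999, -0.0, -0.033]]
contact_force: [-7.2, -1.0, 19.0]
gripper_width: 0.2
t 22.55 cradle tcp [-72.2 -62.4  88. ] F [-7.23 -0.28 18.98]
[-0.033 -0.004 -0.999]
```

```bash
python3 -c "
from station import *
import cv2
cv2.imwrite('pics/t8.png',snapshot('top'));cv2.imwrite('pics/s8.png',snapshot('scene'))"; python3 cf.py
python3 - <<'E'
from h import *
p=(515,113,np.radians(6.1))
out=[]
for n,f,(x0,y0,w,h) in(("scene","pics/s8.png",(255,185,45,48)),("top","pics/t8.png",(215,150,45,48))):
    F=12; im=cv2.resize(cv2.imread(f)[y0:y0+h,x0:x0+w],None,fx=F,fy=F,interpolation=cv2.INTER_CUBIC)
    for th,col in((0.1,(255,0,255)),(0.0,(255,255,0))):
        c,s=np.cos(th),np.sin(th)
        S=lambda a,b,y:(50-a*c+b*s,y,66+a*s+b*c)
        q=((proj(n,c2w(p,[S(98,13,-73),S(140,13,-73),S(140,13,-49),S(98,13,-49)]))-[x0,y0]+.5)*F-.5).astype(np.int32)
        cv2.polylines(im,[q],True,col,1)
    cv2.imwrite(f"pics/z8{n}.png",im)
E
```

```text
t 22.65 cradle tcp [-72.2 -62.4  87.8] F [-6.36  0.96 17.84]
[-0.033 -0.004 -0.999]
```

View pics/z8scene.png

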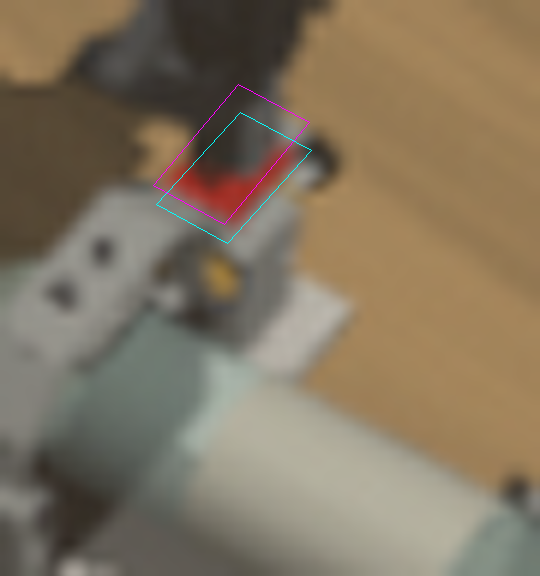

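```bash
python3 -m creep '{"xyz":[[0.0025,0,0],[0.0025,0,0]],"turn":[[0,0.2,0],[0,0,0]],"jaw":[1,1]}' 30;python3 cf.py;python3 -m creep '{"xyz":[[0.0025,0,0]],"turn":[[0,0.2,0]],"jaw":[1]}' 30;python3 cf.py
```

```text
clock: 22.82
tcp_pos: [449.7, 43.2, 87.0]
tool_rot: [[-0.039, -0.107, 0.994], [-0.005, 0.994, 0.106], [-0.999, -0.0, -0.039]]
contact_force: [-7.5, -0.5, 18.9]
gripper_width: -0.1
t 22.82 cradle tcp [-72.4 -62.4  87. ] F [-7.48  0.32 18.85]
[-0.039 -0.005 -0.999]
clock: 22.9
tcp_pos: [449.6, 43.2, 86.6]
tool_rot: [[-0.043, -0.107, 0.993], [-0.005, 0.994, 0.106], [-0.999, -0.0, -0.044]]
contact_force: [-7.9, -1.5, 21.6]
gripper_width: -0.4
t 22.9 cradle tcp [-72.5 -62.4  86.6] F [-8.02 -0.63 21.61]
[-0.043 -0.005 -0.999]
```

```bash
python3 -m creep '{"xyz":[[-0.004,0,0],[-0.003,0,-0.004],[0,0,-0.004],[0,0,0]],"turn":[[0,-0.8,0],[0,-0.9,0],[0,-0.8,0],[0,0,0]],"jaw":[1,1,1,1]}' 30;python3 cf.py; bash lk.sh a6
```

```text
clock: 23.23
tcp_pos: [441.8, 42.4, 94.2]
tool_rot: [[0.003, -0.107, 0.994], [-0.0, 0.994, 0.107], [-1.0, -0.0, 0.002]]
contact_force: [-0.7, 0.1, -0.7]
gripper_width: -0.1
t 23.23 cradle tcp [-80.3 -62.4  94.2] F [-0.74  0.14 -0.69]
[ 0.003 -0.    -1.   ]
```

View pics/a6scene.png

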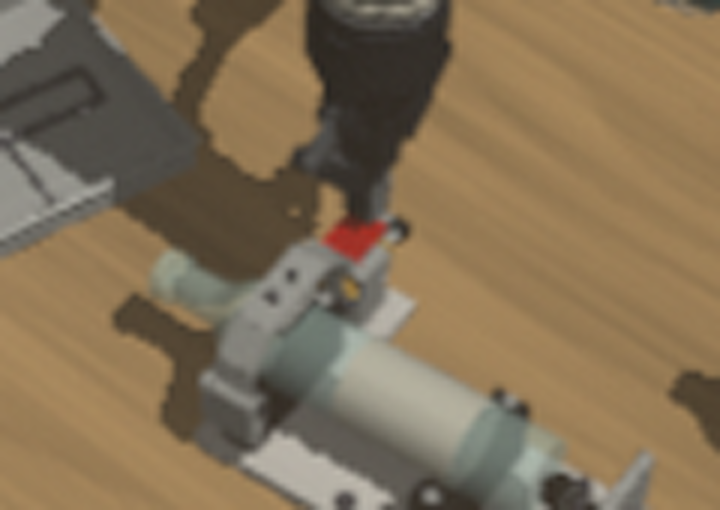

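View pics/a6top.png

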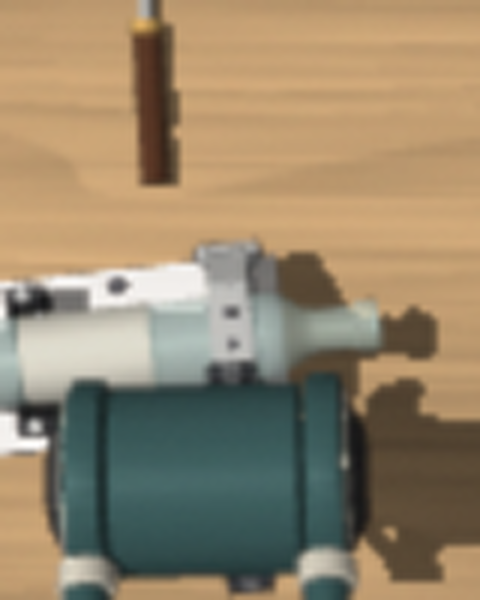

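```bash
python3 -m creep '{"xyz":[[0.003,0,0],[0.002,0,0],[0.002,0,0]],"turn":[[0,0,0],[0,0,0],[0,0,0]],"jaw":[1,1,1]}' 30;python3 cf.py;python3 -m creep '{"xyz":[[0.002,0,0],[0.002,0,0]],"turn":[[0,-0.2,0],[0,-0.2,0]],"jaw":[1,1]}' 30;python3 cf.py
```

```text
clock: 23.58
tcp_pos: [444.5, 42.5, 88.9]
tool_rot: [[0.006, -0.107, 0.994], [-0.0, 0.994, 0.107], [-1.0, -0.001, 0.006]]
contact_force: [-0.4, 0.4, 14.4]
gripper_width: 0.0
t 23.58 cradle tcp [-77.6 -62.6  88.9] F [-0.35  0.45 14.42]
[ 0.006 -0.    -1.   ]
clock: 23.75
tcp_pos: [447.6, 42.7, 87.7]
tool_rot: [[0.017, -0.107, 0.994], [0.001, 0.994, 0.107], [-1.0, -0.001, 0.017]]
contact_force: [-4.9, -0.2, 13.4]
gripper_width: 0.1
t 23.75 cradle tcp [-74.5 -62.8  87.7] F [-4.89  0.28 13.38]
[ 0.017  0.001 -1.   ]
```

```bash
python3 -m creep '{"xyz":[[0.0025,0,-0.001],[0.0025,0,-0.001]],"turn":[[0,0.3,0],[0,0.3,0]],"jaw":[1,1]}' 30;python3 cf.py;python3 -m creep '{"xyz":[[0.0025,0,-0.001],[0.0025,0,-0.001]],"turn":[[0,0.1,0],[0,0.1,0]],"jaw":[1,1]}' 30;python3 cf.py
```

```text
clock: 23.92
tcp_pos: [447.9, 42.7, 86.6]
tool_rot: [[0.009, -0.107, 0.994], [0.0, 0.994, 0.107], [-1.0, -0.001, 0.009]]
contact_force: [-1.6, 0.0, 5.0]
gripper_width: 0.3
t 23.92 cradle tcp [-74.2 -62.8  86.6] F [-1.63  0.2   5.03]
[ 0.009  0.    -1.   ]
clock: 24.08
tcp_pos: [448.2, 42.6, 84.0]
tool_rot: [[0.008, -0.106, 0.994], [-0.0, 0.994, 0.106], [-1.0, -0.001, 0.008]]
contact_force: [-3.0, 0.4, 6.3]
gripper_width: -0.1
t 24.08 cradle tcp [-73.9 -62.9  84. ] F [-2.95  0.76  6.26]
[ 0.008 -0.    -1.   ]
```

```bash
python3 -m creep '{"xyz":[[0.002,0,-0.001],[0.002,0,-0.001]],"turn":[[0,0.2,0],[0,0.2,0]],"jaw":[1,1]}' 30;python3 cf.py;python3 -m creep '{"xyz":[[0.002,0,-0.001]],"turn":[[0,0.1,0]],"jaw":[1]}' 30;python3 cf.py
```

```text
clock: 24.25
tcp_pos: [447.8, 42.5, 80.6]
tool_rot: [[0.003, -0.106, 0.994], [-0.001, 0.994, 0.106], [-1.0, -0.001, 0.003]]
contact_force: [0.1, -0.1, 4.2]
gripper_width: 0.1
t 24.25 cradle tcp [-74.3 -62.9  80.6] F [ 0.1  -0.13  4.17]
[ 0.003 -0.001 -1.   ]
clock: 24.33
tcp_pos: [447.6, 42.5, 78.8]
tool_rot: [[0.002, -0.106, 0.994], [-0.001, 0.994, 0.106], [-1.0, -0.001, 0.002]]
contact_force: [0.9, 0.5, 5.4]
gripper_width: 0.0
t 24.33 cradle tcp [-74.5 -62.9  78.8] F [0.99 0.4  5.36]
[ 0.002 -0.001 -1.   ]
```

```bash
python3 -m creep '{"xyz":[[0.001,0,0]],"turn":[[0,0,0]],"jaw":[1]}' 30;python3 cf.py;python3 -m creep '{"xyz":[[0.001,0,0]],"turn":[[0,0,0]],"jaw":[1]}' 30;python3 cf.py
```

```text
clock: 24.42
tcp_pos: [447.6, 42.5, 77.7]
tool_rot: [[0.002, -0.106, 0.994], [-0.001, 0.994, 0.106], [-1.0, -0.001, 0.002]]
contact_force: [-2.0, -0.1, 6.4]
gripper_width: -0.2
t 24.42 cradle tcp [-74.5 -62.9  77.7] F [-2.04  0.15  6.42]
[ 0.002 -0.001 -1.   ]
clock: 24.5
tcp_pos: [447.5, 42.5, 76.6]
tool_rot: [[0.001, -0.106, 0.994], [-0.001, 0.994, 0.106], [-1.0, -0.001, 0.001]]
contact_force: [-1.2, 0.1, 6.8]
gripper_width: -0.2
t 24.5 cradle tcp [-74.6 -62.9  76.6] F [-1.2   0.23  6.83]
[ 0.001 -0.001 -1.   ]
```

```bash
python3 -m creep '{"xyz":[[0.001,0,0]],"turn":[[0,0,0]],"jaw":[1]}' 30;python3 cf.py;python3 -m creep '{"xyz":[[0.0006,0,0]],"turn":[[0,0,0]],"jaw":[1]}' 30;python3 cf.py
```

```text
clock: 24.58
tcp_pos: [447.4, 42.5, 75.6]
tool_rot: [[0.0, -0.106, 0.994], [-0.001, 0.994, 0.106], [-1.0, -0.001, 0.0]]
contact_force: [-1.5, 0.8, 8.0]
gripper_width: -0.0
t 24.58 cradle tcp [-74.7 -62.9  75.6] F [-1.37  0.98  7.99]
[ 0.    -0.001 -1.   ]
clock: 24.67
tcp_pos: [447.4, 42.5, 75.1]
tool_rot: [[-0.0, -0.106, 0.994], [-0.001, 0.994, 0.106], [-1.0, -0.001, -0.0]]
contact_force: [-1.1, -0.2, 7.1]
gripper_width: -0.1
t 24.67 cradle tcp [-74.7 -62.9  75.1] F [-1.14 -0.06  7.07]
[-0.    -0.001 -1.   ]
```

Now raise slowly, watching where contact is lost.

```bash
for k in 1; do python3 -m creep '{"xyz":[[-0.001,0,0]],"turn":[[0,0,0]],"jaw":[1]}' 30;python3 cf.py;python3 -m creep '{"xyz":[[-0.001,0,0]],"turn":[[0,0,0]],"jaw":[1]}' 30;python3 cf.py;python3 -m creep '{"xyz":[[-0.001,0,0]],"turn":[[0,0,0]],"jaw":[1]}' 30;python3 cf.py;python3 -m creep '{"xyz":[[-0.001,0,0]],"turn":[[0,0,0]],"jaw":[1]}' 30;python3 cf.py; done 2>&1 | grep cradle
```

```text
t 24.75 cradle tcp [-74.7 -62.9  76. ] F [-0.14  0.58  3.53]
t 24.83 cradle tcp [-74.6 -62.9  76.9] F [-0.    0.64  3.22]
t 24.92 cradle tcp [-74.6 -62.9  77.7] F [-0.41  0.3   2.53]
t 25.0 cradle tcp [-74.5 -62.9  78.6] F [1.31 0.69 1.42]
```

```bash
python3 -m creep '{"xyz":[[-0.001,0,0],[-0.001,0,0]],"turn":[[0,0,0],[0,0,0]],"jaw":[1,1]}' 30 >/dev/null;python3 cf.py;python3 -m creep '{"xyz":[[-0.002,0,0],[-0.004,0,0],[-0.01,0,0],[-0.02,0,0],[-0.03,0,0],[-0.03,0,-0.01],[-0.02,0,-0.03],[0,0,-0.04],[0,0,-0.03],[0,0,0]],"turn":[[0,0,0],[0,0,0],[0,0,0],[0,0,0],[0,0,0],[0,0,0],[0,0,0],[0,0,0],[0,0,0],[0,0,0]],"jaw":[1,1,1,1,1,1,1,1,1,1]}' 30; python3 -c "
from station import *
import cv2
cv2.imwrite('pics/t9.png',snapshot('top'));cv2.imwrite('pics/s9.png',snapshot('scene'))"
python3 - <<'E'
from h import *
p=(515,113,np.radians(6.1))
for n,f,(x0,y0,w,h) in(("scene","pics/s9.png",(235,185,65,48)),("top","pics/t9.png",(200,145,65,60))):
    F=10; im=cv2.resize(cv2.imread(f)[y0:y0+h,x0:x0+w],None,fx=F,fy=F,interpolation=cv2.INTER_CUBIC)
    for th,col in((0.05,(255,0,255)),(0.0,(255,255,0))):
        c,s=np.cos(th),np.sin(th)
        S=lambda a,b,y:(50-a*c+b*s,y,66+a*s+b*c)
        q=((proj(n,c2w(p,[S(98,13,-73),S(140,13,-73),S(140,13,-49),S(98,13,-49)]))-[x0,y0]+.5)*F-.5).astype(np.int32)
        cv2.polylines(im,[q],True,col,1)
    cv2.imwrite(f"pics/z9{n}.png",im)
E
```

```text
t 25.17 cradle tcp [-75.8 -62.9  79.6] F [-0.46 -0.05 -0.31]
[-0.003 -0.001 -1.   ]
clock: 26.0
tcp_pos: [332.4, 30.3, 206.2]
tool_rot: [[-0.007, -0.107, 0.994], [-0.002, 0.994, 0.107], [-1.0, -0.001, -0.007]]
contact_force: [0.6, 0.0, -0.4]
gripper_width: -0.1
```

View pics/z9scene.png

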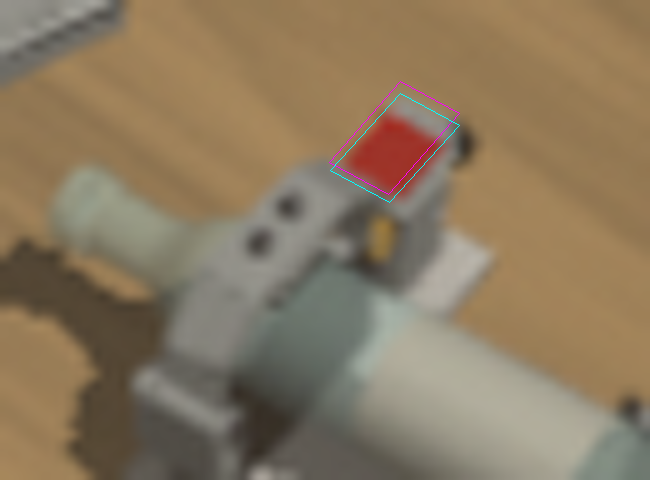

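View pics/z9top.png

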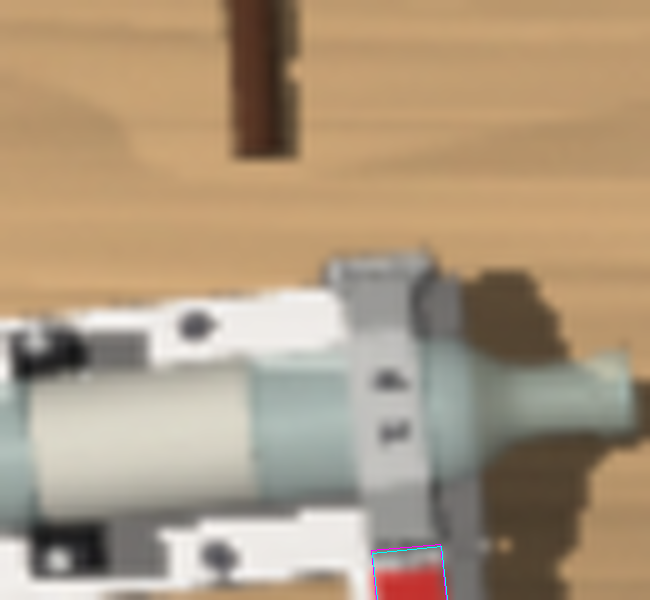

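View pics/s9.png

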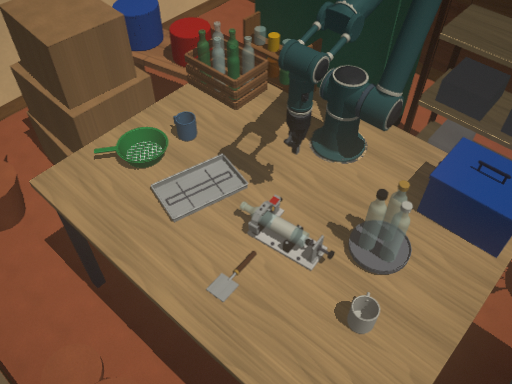

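Run:
```python
from h import *
a=cv2.imread("pics/s5.png")[215:260,285:335];b=cv2.imread("pics/s9.png")[215:260,285:335];c=cv2.imread("pics/t9.png")[170:215,165:215];
cv2.imwrite("pics/z10.png",cv2.resize(np.hstack([b,c]),None,fx=8,fy=8,interpolation=cv2.INTER_CUBIC))
print(np.abs(a.astype(int)-b).mean())
p=(515,113,np.radians(6.1))
# bottle mouth, foot from top
print("mouth px",proj("top",c2w(p,[(0,18-160,62)])),"foot/base",proj("top",c2w(p,[(0,108,62)])))
print(back("top",[[262.6,183.8]],62))
```

```text
3.457333333333333
mouth px [[262.3038032  183.68165855]] foot/base [[191.07951727 190.70881178]]
[[529.68453103 -29.23194409  62.        ]]
```

View pics/z10.png

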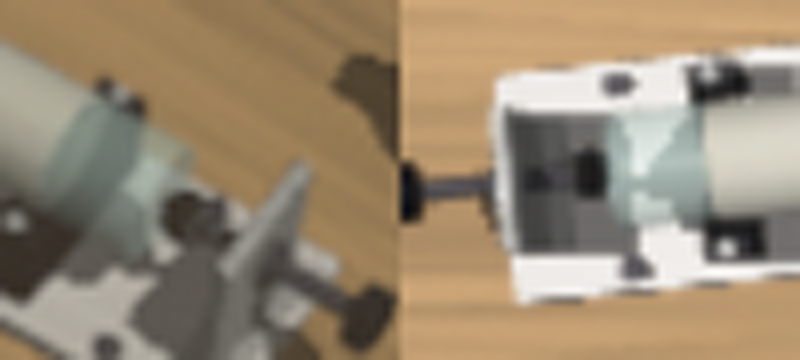

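```bash
python3 -c "
from station import *
print(finish_job())"
```

```text
the job is handed in; nothing more can be done
None
```

The bottle is clamped in the cradle: it lies in both V-blocks with its base on the rubber foot, and the strap looks caught shut over it. I handed the job in at about 26 s; no verdict was given.

**What I did:** I gripped the bottle at mid-body in the tray, turned it about 70° and lowered it until the V-blocks took its weight and centred it. I slid it along until the force rose at the foot, then released it. With the fingers closed I swung the strap over from behind and pressed the tab to about 75 mm above the table, roughly 0.03 rad past shut.

**Checks that agreed:**
- **Base on the foot:** The bottle did not move under a 6.3 N push, which is more than friction alone can hold. The wrist never read more than 8.1 N while pushing, friction included. The last top picture shows the base edge touching the foot.
- **Strap caught:** As I raised the finger, contact was lost at about 79 mm, the shut height of the tab. An uncaught strap would have followed to about 82.6 mm. In the picture the tab lies on the outline for 0 rad.
- **Other objects:** In the last scene picture, the other items look to be where they started.

**Not confirmed or not as expected:**
- **No direct readings:** I could not measure the final foot force or pad force. They are inferred from the wrist force and the pictures.
- **Tab force too high:** The tab needed up to about 22 N at around 0.07 rad, above the stated 6 to 15 N. Moving the finger outward brought it down to 13–14 N, and it needed 5–8 N from there to shut.

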